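# Clamp the round die head onto the clay extruder

### The job

Set the die head with the round nozzle down on the extruder's barrel without dropping it, and let go of it. Then swing the hinged half of the clamp ring fully shut around the two flanges, and after that swing the latch bolt fully shut behind the ring's ear, so that the head sits flat and centred in the closed, latched ring. Leave the other die head and everything else on the bench where it is.

Things in the scene. Friction and masses are not known exactly. Their poses are not given: they have to be found in the camera images.
- head_round: The die head to fit, plain steel: flange disc 100 mm across, 8 mm thick; conical shoulder (80 mm across at height 8 to 40 mm at height 26); ROUND nozzle 40 mm in diameter, height 26 to 66 mm, dark round mouth. 0.3 to 0.65 kg. Origin: centre of the flange's underside; z up. Stands on the bench left or right of the extruder. Take it by the nozzle from above.
- head_slot: The other die head, not wanted: same steel and flange, 100 mm across, but its nozzle is a flat rectangular block 66 by 22 mm, height 26 to 66 mm (long side along its y). Origin: centre of the underside. It stands on the opposite side of the extruder.
- extruder: Upright clay extruder, fixed. Origin on the barrel's vertical axis at bench height. +x points to its green gear housing (x 88 to 203 mm, 85 mm high); -x is the open side, roughly towards the robot (yaw varies +-0.3 rad). Barrel 76 mm across, its flange 100 mm across, 8 mm thick, top flat at z = 100 mm.
- fixed_lip (a point): Middle of the fixed half of the clamp ring (the half on the extruder's +x side), at its inner lip's top edge: x = 46, y = 0, z = 117 mm in the extruder's frame. The ring is 52 mm in inside radius, 60 outside, z = 86 to 117 mm; its lip (z = 110.5 to 117 mm, in to radius 46 mm, 50 degrees to either side) hooks over the head's flange.
- seat (a point): On the barrel's axis, centre of the barrel flange's top face, z = 100 mm, axes as the extruder's. The round head's origin ends here. Lower the head 10 to 15 mm off this point to the extruder's -x side (the fixed lip is in the way on the axis); on the flange it slides flat to +x under the lip, moved by the gripper or pushed home by the jaw as it shuts.
- jaw (a joint): Swinging half of the clamp ring, about its vertical hinge: 0 = shut (hard stop), grows as it opens (clockwise seen from above), starts at 1.2 to 1.9 rad, stays where left (friction about 0.15 N m). Same section and lip as the fixed half.
- jaw_hinge (a point): On the jaw's vertical hinge axis, in the extruder's frame at x = 0, y = +68 mm, z = 100 mm.
- jaw_post (a point): On the axis of the jaw's upright push post: steel, 14 mm in diameter, from z = 116 to 165 mm (this point at 145 mm), on the outside of the jaw 117 mm from the hinge axis. With the jaw shut it stands in the extruder's frame at x = -70, y = -26 mm. Push it from outside, round the hinge, to shut the jaw.
- latch (a joint): Latch bolt about its vertical pin: 0 = shut (hard stop; the bolt lies along the extruder's -x between the two prongs of the jaw's ear, its 12 mm thick upright nut behind them, so the jaw cannot open); grows as it swings out (anticlockwise seen from above); starts at 0.9 to 1.5 rad, stays where left (friction about 0.1 N m). Shut before the jaw, it blocks the jaw.
- latch_pivot (a point): On the latch's vertical pin, on the fixed half's ear: in the extruder's frame x = 14, y = -74 mm, z = 100 mm.
- latch_post (a point): On the axis of the upright steel post at the latch bolt's free end: 14 mm in diameter, from z = 97 to 165 mm (this point at 145 mm), 75 mm from the latch's pin. With the latch shut it stands in the extruder's frame at x = -61, y = -74 mm. Push it from outside round the pin to shut the latch.
- bowl: Bystander: terracotta bowl, 84 mm across, 45 mm high, origin at the underside.
- bottle: Bystander: clear water bottle, 72 mm across, 210 mm high, origin at the underside.
- pot: Bystander: terracotta pot, 120 mm across, 110 mm high, origin at the underside.
- rolling_pin: Bystander: wooden rolling pin, 40 mm thick, about 200 mm long, lying.
- rib: Bystander: flat wooden shaping rib 90 by 55 by 8 mm, lying.
- loop_brush: Bystander: flat brush with a wooden handle, about 200 mm long, lying on the bench.
- clay_block: Bystander: block of firm clay 120 by 90 by 70 mm, origin at the underside.
Mind the look-alikes: they are no part of the job. What is shaped like the head_round but green is not meant.

How it is judged:
On the way, in this order (a step that is already met when the one before it is completed fails the run):
1. the round head rests flat on the barrel's flange, within 30 mm of the axis, let go (z of head_round in the frame of seat between -0.003 and 0.003 m and angle between head_round's own z axis and vertical below 0.04 rad and horizontal distance between head_round and seat below 0.03 m and contact force between the fingers and head_round below 0.3 N), for 0.2 s.
2. the jaw is shut (under 0.05 rad) around the flat and centred head (z of head_round in the frame of seat between -0.003 and 0.003 m and angle between head_round's own z axis and vertical below 0.04 rad and horizontal distance between head_round and seat below 0.005 m and value of joint jaw below 0.05 rad), for 0.1 s.
3. the latch is shut (under 0.10 rad) with the jaw still shut (value of joint jaw below 0.05 rad and value of joint latch below 0.1 rad), for 0.2 s.
At the end, for the whole second after the job is handed in: The round head lies on the barrel's flange (height within 3 mm, tilt under 0.04 rad, within 5 mm of the axis) and at rest; jaw joint under 0.05 rad, latch joint under 0.10 rad (all of step 3 and z of head_round in the frame of seat between -0.003 and 0.003 m and angle between head_round's own z axis and vertical below 0.04 rad and horizontal distance between head_round and seat below 0.005 m and linear speed of head_round below 0.02 m/s); the robot touches nothing.
It fails at once if the round head is dropped onto the barrel (faster than 0.6 m/s close over it) (horizontal distance between head_round and seat below 0.05 m and z of head_round in the frame of seat below 0.03 m and linear speed of head_round above 0.6 m/s).
It fails at once if the other die head or a bystander is moved (20 mm; bystanders 30 mm, brush and rolling pin 40 mm) (distance of head_slot from where it was at the start of the episode above 0.02 m or distance of any of bowl, bottle, pot, rib, clay_block from where it was at the start of the episode above 0.03 m or distance of any of rolling_pin, loop_brush from where it was at the start of the episode above 0.04 m).
It also fails if it takes over 67 s, if anything falls off the work surface, if the arm or the gripper's body presses on something with over 40 N, if the wrist force passes 120 N, or if a joint passes its speed limit or range.

### The arm

A 6-joint arm with a two-finger parallel gripper is mounted at the origin on the work surface. World frame = base frame: x ahead of the robot, y to its left, z up, the work surface at z = 0. Lengths are in m, angles in rad, forces in N, time in s.
With the tool pointing down it reaches from about 0.4 to 0.825 m from the base axis. Payload 7 kg.
Tool frame: the origin (TCP) lies at the centre of the arm's flange, where the gripper is bolted on; the fingertips stand 178 mm ahead of it and the grasp point (between the pads) lies 159 mm ahead of it; x points along the fingers, y is the direction in which the jaws open and shut, and the axes are right-handed (so a half turn about x gives the same grasp; the last joint's range is limited). The gripper opens to 88 mm and grips with 3 to 60 N. Pads are 19 mm wide; open, the fingers measure 130 mm over their backs; the gripper's body (78 mm by 193 mm) begins 47 mm behind the grasp point.
Start: joints at [1.519, 0.359, 0.012, 0, -1.224, -0.288], TCP at [0.225, 0.636, 0.405] pointing down, gripper open.
Joint ranges: [-3.07, 3.07], [-1.43, 2.12], [-1.02, 1.25], [-3.03, 1.67], [-3.05, -0], [-3.03, 3.03]. Speed limits (rad/s): [2.39, 2.39, 3.01, 3.14, 3.14, 3.14].

### API

Orientations are given as [roll, pitch, yaw] about the fixed x, y, z axes, in that order (R = Rz(yaw) Ry(pitch) Rx(roll)).
In Python, from station import status, viewer, arm gives the robot as it stands. The module is installed in compiled form; this text tells all that it offers.
- The arm moves only by the tool apply_moves, never from a script. Its argument "commands" is a list of rows, each an object of numbers: "dx", "dy", "dz": the shift along the world's x, y, z in mm; "spin": the turn about the world's z in degrees; "hand": the closure, from 0 (fully open) to 1 (shut). A call has exactly 5 rows; each row shifts and turns the commanded pose from where the row before left it; what a row does not reach is not made up. A row lasts 1/8 s, in which the tool goes at most 62.5 mm and 10.7 degrees, less where a joint would pass 70% of its speed; a pose out of reach is approached as far as the arm can. A call is refused whole if a number of a shift passes 62.5 or a number of a turn 10.7, either way. A call with a gripper value outside its range is refused whole. The fingers move at their own pace and stop on an object; "grip_force" is the grip in N (left out, the last holds). Time passes only in rows, so rows that do not move let the fingers close, or fill a call up. It gives the time, the measured TCP pose, the force and the opening at its end, in the units of the state.
- status.get_state(): the state, without advancing time (a new reading comes with each control period).
- viewer.grab_frame(name): name is "scene" or "top" or "wrist"; returns the picture (480x640x3 uint8, red, green, blue); there is no depth.
- viewer.camera_info(name): a dict with "fx", "fy", "cx", "cy" (pixels), "eye" and "attitude" of the camera in the world; the wrist camera has in their place "T_tool_cam" (4x4, takes a point from camera to tool coordinates, whose origin is the TCP and whose axes are the tool frame's). Camera axes: x right, y up, looking along -z (the intrinsics and any distortion apply to the point x, -y, -z); pixel columns grow to the right and rows downward; lengths in m; the calibration is good to about 2 mm. A picture is of the moment at which its call begins: read the wrist's pose just before it. camera_info takes no time and is no camera call.
- arm.job_done(): hands the job in, once; it reports no verdict.
The state is a dict: "t": time; "q": joint angles; "qd": joint speeds; "joint_efforts": joint torques, N m; "eef_pos": TCP position; "ee_rot": TCP orientation; "force": force on the tool from outside, world axes, zero at the start; "moment": the same for the moment, N m; "width": finger opening in m.
Only numpy, scipy, OpenCV 4.12 (cv2) and the standard library are available. Lean on these libraries where they do the work, as an engineer would, in place of code of your own. Each camera call takes 0.05 s, during which the arm holds its last target.

## Working session

There is one attempt and no reset: what is moved stays moved. The work goes in short steps, Python scripts to look and compute and a tool call to move; the robot and the scene stay as the last step left them, time stands still between calls to the robot, and variables do not carry over. Pictures are saved under pics/ and viewed, and the job is handed in when it is done.

Besides the shell and the picture viewer there is one more tool, called after "Emit:" as name(argument=value, ...), one argument or row to a line, values as JSON. apply_moves: Moves the arm, as the interface text tells. Its arguments: {"type":"object","properties":{"commands":{"type":"array","items":{"type":"object","properties":{"dx":{"type":"number"},"dy":{"type":"number"},"dz":{"type":"number"},"spin":{"type":"number"},"hand":{"type":"number"}}}},"grip_force":{"type":"number"}},"required":["commands"]}

```bash
mkdir -p pics; python3 - <<'E'
from station import status, viewer, arm
import cv2
s=status.get_state();print(s)
for n in ["scene","top","wrist"]:
    print(n,viewer.camera_info(n))
    im=viewer.grab_frame(n);cv2.imwrite(f"pics/{n}0.png",im[:,:,::-1])
E
```

```text
{'t': 0.0, 'q': array([ 1.51909711e+00,  3.59375687e-01,  1.10579211e-02, -3.24352637e-04,
       -1.22406446e+00, -2.88094231e-01]), 'qd': array([-0.00064249,  0.00038933, -0.00069821,  0.00011486, -0.00217863,
       -0.00103528]), 'joint_efforts': array([ 7.02877533e-04, -5.82715344e+01,  2.93062645e+01,  6.99704692e+00,
        6.97860582e-03, -1.33429407e-04]), 'eef_pos': array([0.22491722, 0.6362255 , 0.40373392]), 'ee_rot': array([ 1.66896897,  1.56918137, -1.8125276 ]), 'force': array([-0.70914299,  0.07925061,  0.14601412]), 'moment': array([-0.00225585,  0.00283164, -0.04147396]), 'width': 0.08807016827624434}
scene {'fx': 530.3310808510876, 'fy': 530.3310808510876, 'cx': 328.11126994347, 'cy': 237.5810841714095, 'eye': array([ 1.41495143, -0.35907659,  1.24616015]), 'attitude': array([ 0.68993242, -0.01772777,  1.18511821])}
top {'fx': 561.8764923312409, 'fy': 561.8764923312409, 'cx': 311.493396596779, 'cy': 232.60425032884243, 'eye': array([ 0.29560125, -0.00945843,  1.71697132]), 'attitude': array([ 0.15339581,  0.00405876, -1.57454858])}
wrist {'fx': 419.06869342366844, 'fy': 419.06869342366844, 'cx': 326.73810827395096, 'cy': 228.98185101859715, 'T_tool_cam': array([[ 8.01128889e-04,  2.51095581e-01, -9.67961966e-01,
         1.91128461e-02],
       [ 9.99999622e-01,  1.25681666e-04,  8.60247331e-04,
        -1.41663672e-03],
       [ 3.37659376e-04, -9.67962289e-01, -2.51095385e-01,
        -6.75837771e-02],
       [ 0.00000000e+00,  0.00000000e+00,  0.00000000e+00,
         1.00000000e+00]])}
```

View pics/scene0.png

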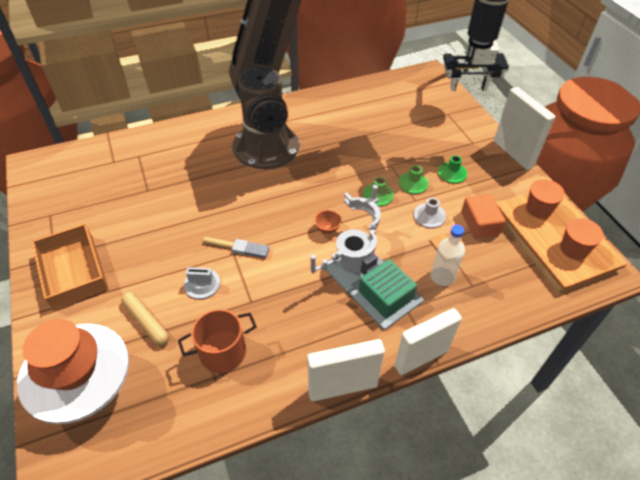

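View pics/top0.png

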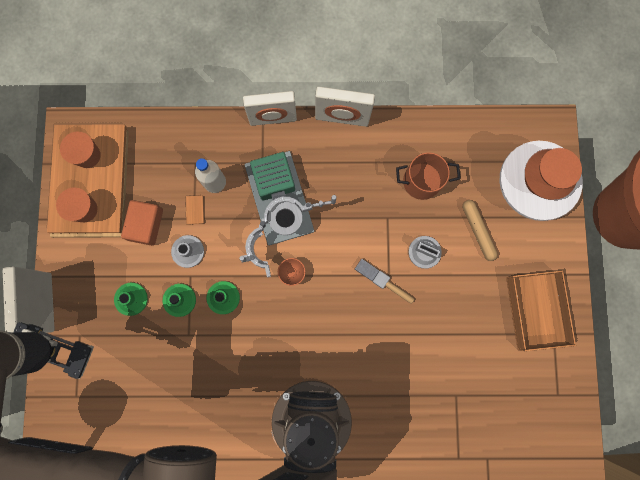

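View pics/wrist0.png

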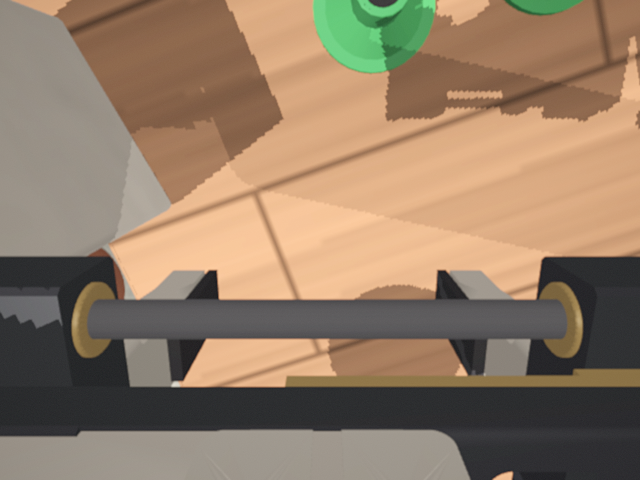

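```bash
cat > h.py <<'E'
import numpy as np,cv2
from scipy.spatial.transform import Rotation as R
from station import status, viewer
def cam(n,s=None):
    c=viewer.camera_info(n)
    K=np.array([[c['fx'],0,c['cx']],[0,c['fy'],c['cy']],[0,0,1]])
    if n=='wrist':
        T=np.eye(4);T[:3,:3]=R.from_euler('xyz',s['ee_rot']).as_matrix();T[:3,3]=s['eef_pos']
        T=T@c['T_tool_cam'];return K,T[:3,:3],T[:3,3],c
    return K,R.from_euler('xyz',c['attitude']).as_matrix(),np.array(c['eye']),c
def ray(n,u,v,s=None):
    K,Rm,e,c=cam(n,s)
    d=np.linalg.inv(K)@[u,v,1];d=Rm@[d[0],-d[1],-d[2]]
    return e,d/np.linalg.norm(d)
def plane(n,u,v,z,s=None):
    e,d=ray(n,u,v,s);return e+d*(z-e[2])/d[2]
def proj(n,p,s=None):
    K,Rm,e,c=cam(n,s);q=Rm.T@(np.asarray(p)-e);q=K@[q[0],-q[1],-q[2]];return q[:2]/q[2]
def crop(src,out,x0,y0,x1,y1,k):
    im=cv2.imread(src)[y0:y1,x0:x1];cv2.imwrite(out,cv2.resize(im,None,fx=k,fy=k,interpolation=cv2.INTER_CUBIC))
E
python3 - <<'E'
from h import *
crop('pics/top0.png','pics/c1.png',160,140,360,290,4)
crop('pics/scene0.png','pics/c2.png',290,160,490,310,4)
print(viewer.camera_info('top').keys())
for n,u,v,z in [('top',187,249,.066),('scene',432,203,.066),('top',286,218,.1),('scene',354,243,.1),('top',187,250,.0)]: print(n,plane(n,u,v,z))
E
```

```text
dict_keys(['fx', 'fy', 'cx', 'cy', 'eye', 'attitude'])
top [0.50334883 0.36529073 0.066     ]
scene [0.50848887 0.37518483 0.066     ]
top [0.58916788 0.07055497 0.1       ]
scene [0.59033371 0.07540972 0.1       ]
top [0.50855064 0.38017839 0.        ]
```

View pics/c1.png

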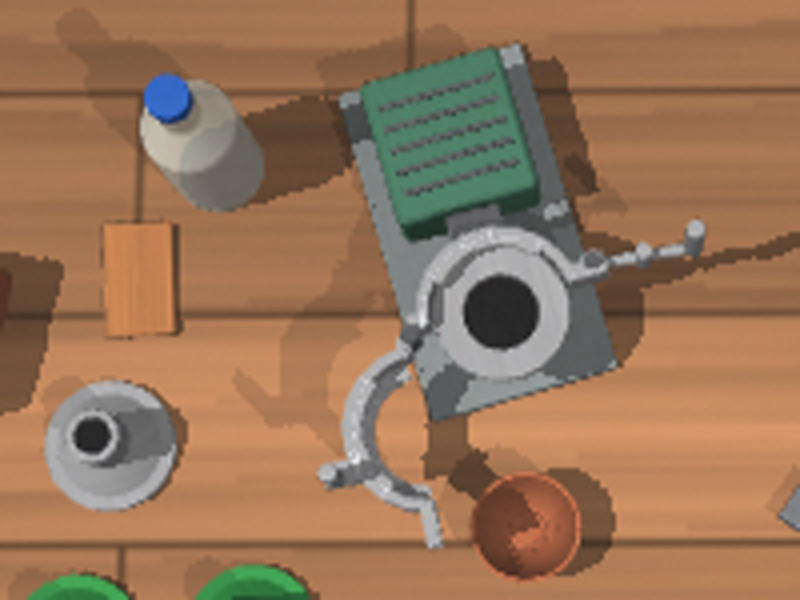

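View pics/c2.png

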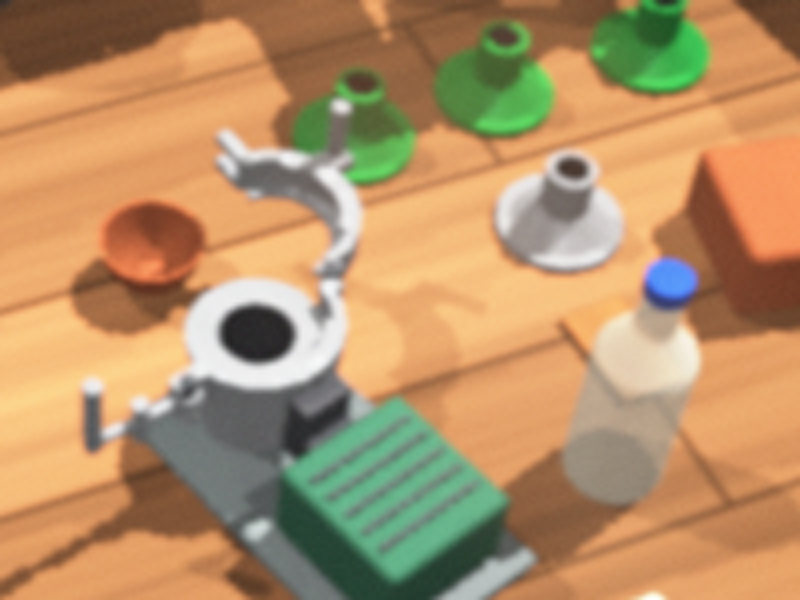

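```bash
python3 - <<'E'
from h import *
f=lambda x,y,x0,y0:((x+.5)/4-.5+x0,(y+.5)/4-.5+y0)
T=lambda x,y:f(x,y,160,140)
S=lambda x,y:f(x,y,290,160)
def tri(a,b):
    e1,d1=ray('top',*a);e2,d2=ray('scene',*b)
    A=np.c_[d1,-d2];t=np.linalg.lstsq(A,e2-e1,rcond=None)[0]
    p,q=e1+d1*t[0],e2+d2*t[1];return (p+q)/2,np.linalg.norm(p-q)
for n,a,b,z in [('mouth',(92,435),(573,167),.066),('hole',(501,312),(257,333),.1),('jawpost',(326,471),(341,105),.165),('latchpost',(696,230),(93,385),.165),('bowl',(526,526),(153,240),.045)]:
    print(n,tri(T(*a),S(*b)),plane('top',*T(*a),z)[:2],plane('scene',*S(*b),z)[:2])
# housing top corners z=.085: front-left etc in top crop
for a in [(360,88),(497,48),(540,195),(410,228)]: print('house',plane('top',*T(*a),.085)[:2])
a,b=plane('top',*T(350,100),.0),plane('top',*T(432,420),0);d=a-b;print('plate yaw',np.arctan2(d[1],d[0]))
a,b=plane('top',*T(522,48),.0),plane('top',*T(617,365),0);d=a-b;print('plate yaw',np.arctan2(d[1],d[0]))
# flange outline of head on bench: top
print('flange', plane('top',*T(111,445),.008)[:2])
E
```

```text
mouth (array([0.50529923, 0.37852508, 0.06862623]), np.float64(0.001731802360090209)) [0.50526993 0.37832263] [0.5034334  0.38107879]
hole (array([0.59033128, 0.07434315, 0.10094922]), np.float64(0.001154715812909081)) [0.59029693 0.07384936] [0.589798   0.07526634]
jawpost (array([0.46669914, 0.19160189, 0.16666647]), np.float64(0.0003633534083956147)) [0.46681535 0.1916467 ] [0.46527449 0.19263438]
latchpost (array([ 0.63703815, -0.06592339,  0.16459552]), np.float64(0.0020843070127185047)) [ 0.63661594 -0.06689647] [ 0.63762949 -0.06503454]
bowl (array([0.43859146, 0.058458  , 0.04486855]), np.float64(0.0020348599664869213)) [0.43824481 0.05748987] [0.43897393 0.0593956 ]
house [0.76415077 0.18095135]
house [0.79467641 0.0783326 ]
house [0.68133811 0.04591271]
house [0.65669752 0.14241253]
plate yaw 0.2562811011625941
plate yaw 0.2834040552539821
flange [0.50485229 0.37713109]
```

```bash
python3 - <<'E'
from h import *
s=status.get_state();M=R.from_euler('xyz',s['ee_rot']).as_matrix();print(M.round(3),s['eef_pos'],s['t'])
crop('pics/top0.png','pics/c3.png',165,225,215,275,10)
E
```

```text
[[-0.    -0.333 -0.943]
 [-0.001 -0.943  0.333]
 [-1.     0.001 -0.   ]] [0.22494634 0.63625815 0.40394398] 0.15
```

View pics/c3.png

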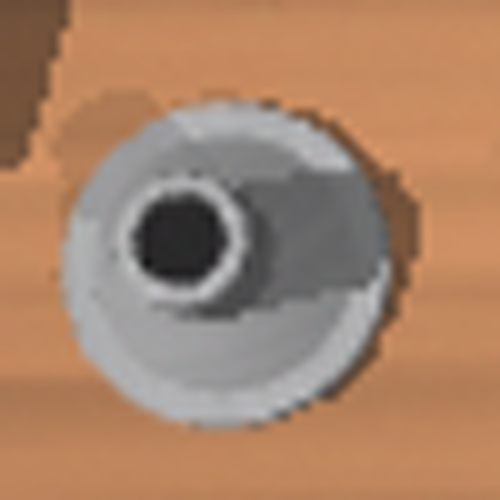

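Candidates: steel head with round nozzle at top-camera (183,248), three green ones at (130,298), (179,299), (223,297), steel slotted one at (425,251). The first is plain steel with a round dark mouth, confirmed in the crop, so it is the one meant.

Emit:
apply_moves(
  commands=[
    {"dx":40,"dy":-37},
    {"dx":40,"dy":-37},
    {"dx":40,"dy":-37},
    {"dx":40,"dy":-37},
    {"dx":40,"dy":-37},
  ],
  grip_force=30,
)

```text
invalid input at $.commands[0]: expected keys dx, dy, dz, spin, hand
```

Emit:
apply_moves(
  commands=[
    {"dx":40,"dy":-37},
    {"dx":20,"dy":-18},
    {"dx":10,"dy":-9},
    {"dx":5,"dy":-5,"dz":-20},
    {"dx":0,"dy":0,"dz":-30},
  ],
)

```text
invalid input at $.commands[0]: expected keys dx, dy, dz, spin, hand
```

```bash
python3 - <<'E'
from h import *
s=status.get_state();im=viewer.grab_frame('wrist');cv2.imwrite('pics/w1.png',im[:,:,::-1]);print(s['eef_pos'],s['t'],proj('wrist',[.505,.378,.066],s))
import pickle;pickle.dump(s,open('s1.pkl','wb'))
E
```

```text
[0.22494634 0.63625815 0.40394398] 0.15 [ 593.30845161 -394.13009486]
```

View pics/w1.png

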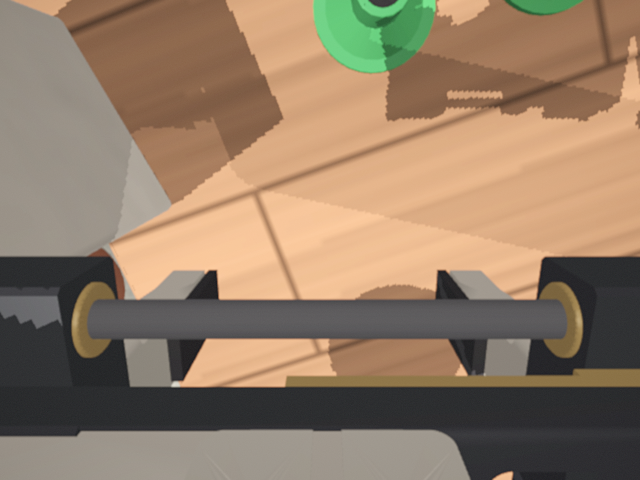

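Emit:
apply_moves(
  commands=[
    {"dx":40,"dy":-37,"dz":0,"spin":0,"hand":0},
    {"dx":40,"dy":-37,"dz":0,"spin":0,"hand":0},
    {"dx":40,"dy":-37,"dz":0,"spin":0,"hand":0},
    {"dx":40,"dy":-37,"dz":0,"spin":0,"hand":0},
    {"dx":40,"dy":-37,"dz":0,"spin":0,"hand":0},
  ],
  grip_force=30,
)

```text
t: 0.82
eef_pos: [0.426, 0.45, 0.4047]
ee_rot: [0.836, 1.571, -2.645]
force: [-0.4, 0.5, -1.0]
width: 0.0878
```

Emit:
apply_moves(
  commands=[
    {"dx":40,"dy":-37,"dz":0,"spin":0,"hand":0},
    {"dx":20,"dy":-18,"dz":0,"spin":0,"hand":0},
    {"dx":12,"dy":-11,"dz":0,"spin":0,"hand":0},
    {"dx":8,"dy":-7,"dz":-20,"spin":0,"hand":0},
    {"dx":0,"dy":0,"dz":-30,"spin":0,"hand":0},
  ],
)

```text
t: 1.45
eef_pos: [0.5054, 0.3785, 0.3549]
ee_rot: [-1.907, 1.569, 0.895]
force: [-0.4, 0.3, -0.7]
width: 0.0878
```

```bash
python3 - <<'E'
from h import *
s=status.get_state();im=viewer.grab_frame('wrist');cv2.imwrite('pics/w2.png',im[:,:,::-1]);print(s['eef_pos'],s['t'],proj('wrist',[.505,.378,.066],s))
import pickle;pickle.dump(s,open('s2.pkl','wb'))
E
```

```text
[0.50539709 0.37846404 0.35493925] 1.45 [331.00798951 226.09103148]
```

View pics/w2.png

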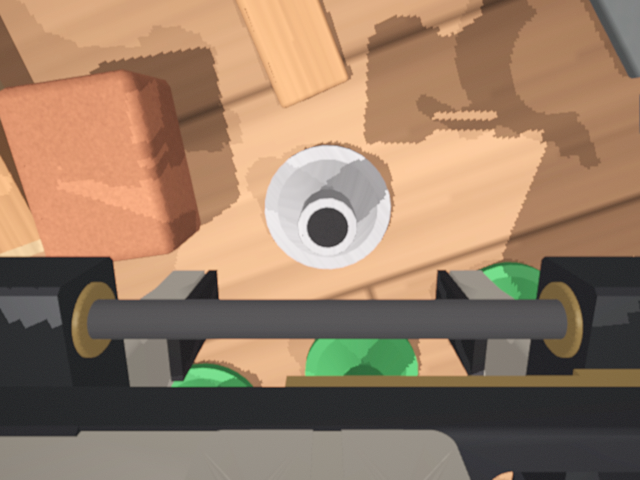

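```bash
python3 - <<'E'
from h import *
import pickle;s=pickle.load(open('s2.pkl','rb'))
print(plane('wrist',327,227,.066,s),plane('wrist',328.5,207,.008,s))
E
```

```text
[0.50529976 0.38071703 0.066     ] [0.5065895  0.37913402 0.008     ]
```

Emit:
apply_moves(
  commands=[
    {"dx":0,"dy":1,"dz":-40,"spin":0,"hand":0},
    {"dx":0,"dy":0,"dz":-40,"spin":0,"hand":0},
    {"dx":0,"dy":0,"dz":-35,"spin":0,"hand":0},
    {"dx":0,"dy":0,"dz":-20,"spin":0,"hand":0},
    {"dx":0,"dy":0,"dz":-11,"spin":0,"hand":0},
  ],
)

```text
t: 2.12
eef_pos: [0.5046, 0.3798, 0.2077]
ee_rot: [1.287, 1.569, -2.193]
force: [-0.3, 0.1, -0.0]
width: 0.0876
```

Emit:
apply_moves(
  commands=[
    {"dx":0,"dy":0,"dz":0,"spin":0,"hand":0.4},
    {"dx":0,"dy":0,"dz":0,"spin":0,"hand":0.6},
    {"dx":0,"dy":0,"dz":0,"spin":0,"hand":1},
    {"dx":0,"dy":0,"dz":0,"spin":0,"hand":1},
    {"dx":0,"dy":0,"dz":0,"spin":0,"hand":1},
  ],
  grip_force=30,
)

```text
t: 2.75
eef_pos: [0.505, 0.3794, 0.209]
ee_rot: [-1.885, 1.57, 0.917]
force: [-0.2, -0.1, -0.7]
width: 0.0433
```

Emit:
apply_moves(
  commands=[
    {"dx":0,"dy":0,"dz":0,"spin":0,"hand":1},
    {"dx":0,"dy":0,"dz":0,"spin":0,"hand":1},
    {"dx":0,"dy":0,"dz":5,"spin":0,"hand":1},
    {"dx":0,"dy":0,"dz":10,"spin":0,"hand":1},
    {"dx":0,"dy":0,"dz":20,"spin":0,"hand":1},
  ],
)

```text
t: 3.38
eef_pos: [0.5046, 0.379, 0.2431]
ee_rot: [1.146, 1.568, -2.336]
force: [-0.3, 0.0, -4.5]
width: 0.0394
```

Emit:
apply_moves(
  commands=[
    {"dx":0,"dy":0,"dz":30,"spin":0,"hand":1},
    {"dx":0,"dy":0,"dz":40,"spin":0,"hand":1},
    {"dx":0,"dy":0,"dz":40,"spin":0,"hand":1},
    {"dx":0,"dy":0,"dz":30,"spin":0,"hand":1},
    {"dx":0,"dy":0,"dz":15,"spin":0,"hand":1},
  ],
)

```text
t: 4.0
eef_pos: [0.5049, 0.3793, 0.4007]
ee_rot: [-1.824, 1.568, 0.977]
force: [-0.1, 0.4, -5.0]
width: 0.0393
```

```bash
python3 - <<'E'
from h import *
s=status.get_state();im=viewer.grab_frame('wrist');cv2.imwrite('pics/w3.png',im[:,:,::-1]);print(s['eef_pos'],s['t'],s['width'],s['force'],s['ee_rot'])
cv2.imwrite('pics/sc3.png',viewer.grab_frame('scene')[:,:,::-1])
E
```

```text
[0.50492788 0.37932083 0.40072034] 4.0 0.03930618307773328 [-0.12113786  0.35457862 -4.99631447] [-1.82445977  1.56838283  0.97732068]
```

View pics/w3.png

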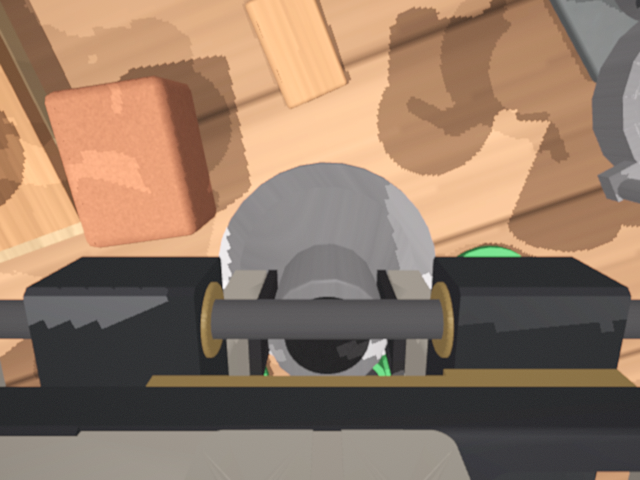

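View pics/sc3.png

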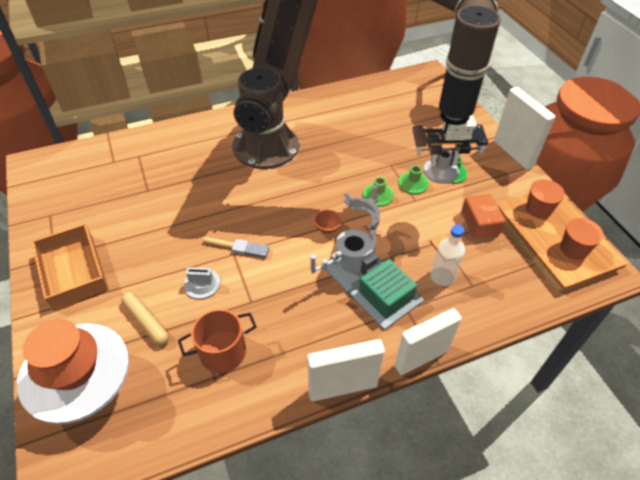

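Emit:
apply_moves(
  commands=[
    {"dx":0,"dy":-25,"dz":0,"spin":0,"hand":1},
    {"dx":0,"dy":-45,"dz":0,"spin":0,"hand":1},
    {"dx":0,"dy":-50,"dz":0,"spin":0,"hand":1},
    {"dx":0,"dy":-45,"dz":0,"spin":0,"hand":1},
    {"dx":0,"dy":-30,"dz":0,"spin":0,"hand":1},
  ],
)

```text
t: 4.72
eef_pos: [0.504, 0.1815, 0.3971]
ee_rot: [0.902, 1.568, -2.581]
force: [0.2, -0.6, -4.6]
width: 0.0397
```

Emit:
apply_moves(
  commands=[
    {"dx":0,"dy":-20,"dz":0,"spin":5,"hand":1},
    {"dx":0,"dy":0,"dz":0,"spin":10,"hand":1},
    {"dx":0,"dy":0,"dz":0,"spin":10,"hand":1},
    {"dx":0,"dy":0,"dz":0,"spin":10,"hand":1},
    {"dx":0,"dy":0,"dz":0,"spin":0,"hand":1},
  ],
)

```text
t: 5.35
eef_pos: [0.5044, 0.1635, 0.3972]
ee_rot: [0.256, 1.568, -2.616]
force: [-0.2, -0.4, -5.0]
width: 0.0392
```

```bash
python3 - <<'E'
from h import *
import pickle
s=status.get_state();im=viewer.grab_frame('wrist');cv2.imwrite('pics/w4.png',im[:,:,::-1]);print(s['eef_pos'],s['t'],s['width'],s['force'],R.from_euler('xyz',s['ee_rot']).as_matrix().round(3))
pickle.dump(s,open('s4.pkl','wb'))
print(proj('wrist',[.590,.0744,.1],s))
c=viewer.camera_info('wrist');T=np.linalg.inv(c['T_tool_cam'])
for x in (.201,.209):
  for p in [(x,0,-.05),(x,.05,0),(x,-.05,0)]:
    q=T@[*p,1];print(p,c['cx']+c['fx']*q[0]/-q[2],c['cy']-c['fy']*q[1]/-q[2])
E
```

```text
[0.50442666 0.16354174 0.39724677] 5.35 0.03915042855325621 [-0.21552877 -0.39053069 -4.99598646] [[-0.002  0.266 -0.964]
 [-0.001 -0.964 -0.266]
 [-1.     0.001  0.002]]
[496.1294482  134.49471441]
(0.201, 0, -0.05) 329.36711262685657 164.4196960848106
(0.201, 0.05, 0) 437.6944261520624 273.5742610821665
(0.201, -0.05, 0) 220.8011659666007 273.607958494762
(0.209, 0, -0.05) 329.2671740334164 162.61242595265185
(0.209, 0.05, 0) 433.4254895528011 267.67240129018427
(0.209, -0.05, 0) 224.89079601718367 267.7063448662361
```

View pics/w4.png

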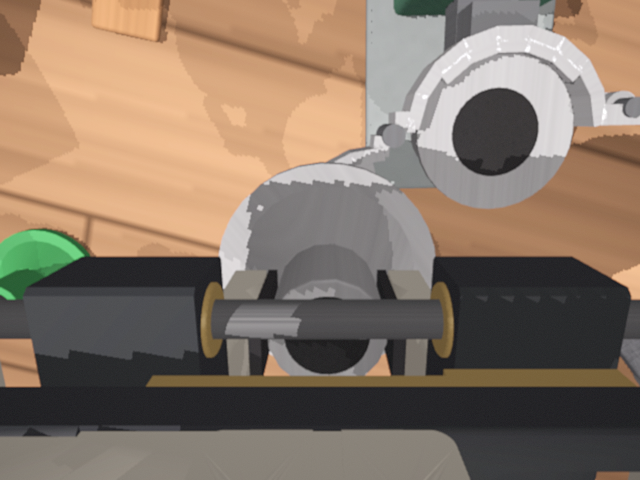

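```bash
python3 - <<'E'
from h import *
import pickle;s=pickle.load(open('s4.pkl','rb'))
im=cv2.imread('pics/w4.png')
m=((im.max(2)<60)*255).astype('uint8');m[:, :430]=0;m[:,560:]=0;m[:60]=0;m[190:]=0
cs,_=cv2.findContours(m,0,2);c=max(cs,key=cv2.contourArea);e=cv2.fitEllipse(c);print(e,plane('wrist',*e[0],.1,s))
# hinge (pivot knob) and latch
print('hinge',plane('wrist',392,134,.117,s), 'latchpivot',plane('wrist',631,104,.11,s))
a,b=plane('wrist',366,5,.01,s),plane('wrist',366,140,.01,s);d=a-b;print(np.arctan2(d[1],d[0]))
crop('pics/w4.png','pics/c4.png',340,0,640,220,2.6)
E
```

```text
((493.9110412597656, 130.2275848388672), (75.17707061767578, 85.73383331298828), 55.924560546875) [0.5921394  0.07676152 0.1       ]
hinge [0.57223605 0.14213712 0.117     ] latchpivot [0.62835733 0.00521237 0.11      ]
0.2926731004918699
```

View pics/c4.png

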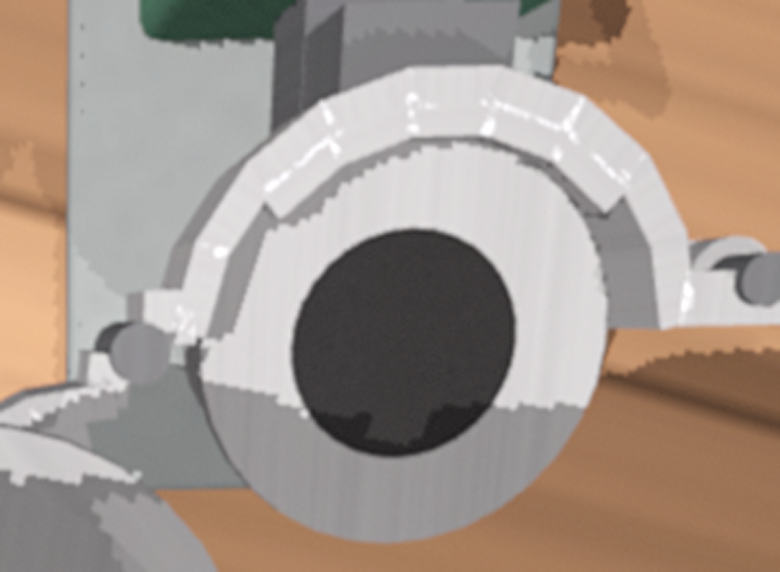

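Emit:
apply_moves(
  commands=[
    {"dx":12,"dy":-15,"dz":0,"spin":0,"hand":1},
    {"dx":22,"dy":-27,"dz":0,"spin":0,"hand":1},
    {"dx":22,"dy":-27,"dz":0,"spin":0,"hand":1},
    {"dx":12,"dy":-15,"dz":0,"spin":0,"hand":1},
    {"dx":6,"dy":-8,"dz":0,"spin":0,"hand":1},
  ],
)

```text
t: 6.02
eef_pos: [0.5792, 0.0715, 0.398]
ee_rot: [0.0, 1.57, -2.873]
force: [-0.7, 0.9, -5.6]
width: 0.0398
```

Emit:
apply_moves(
  commands=[
    {"dx":0,"dy":0,"dz":-8,"spin":0,"hand":1},
    {"dx":0,"dy":0,"dz":-15,"spin":0,"hand":1},
    {"dx":0,"dy":0,"dz":-15,"spin":0,"hand":1},
    {"dx":0,"dy":0,"dz":-15,"spin":0,"hand":1},
    {"dx":0,"dy":0,"dz":-8,"spin":0,"hand":1},
  ],
)

```text
t: 6.65
eef_pos: [0.5786, 0.0725, 0.3361]
ee_rot: [0.104, 1.569, -2.766]
force: [-0.2, 0.2, -4.8]
width: 0.0394
```

```bash
python3 - <<'E'
from h import *
s=status.get_state();im=viewer.grab_frame('wrist');cv2.imwrite('pics/w5.png',im[:,:,::-1]);print(s['eef_pos'],s['t'],s['width'],s['force'])
cv2.imwrite('pics/sc5.png',viewer.grab_frame('scene')[:,:,::-1])
crop('pics/sc5.png','pics/c5.png',280,150,440,290,5)
E
```

```text
[0.57860702 0.07254767 0.33612397] 6.65 0.03938028347599532 [-0.20699417  0.23101671 -4.78576742]
```

View pics/w5.png

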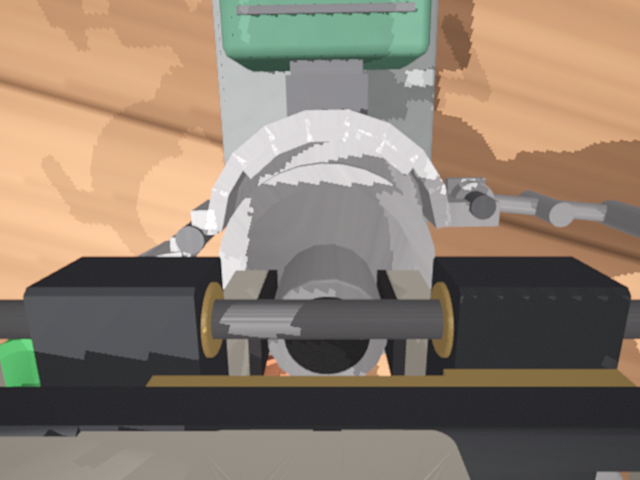

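View pics/c5.png

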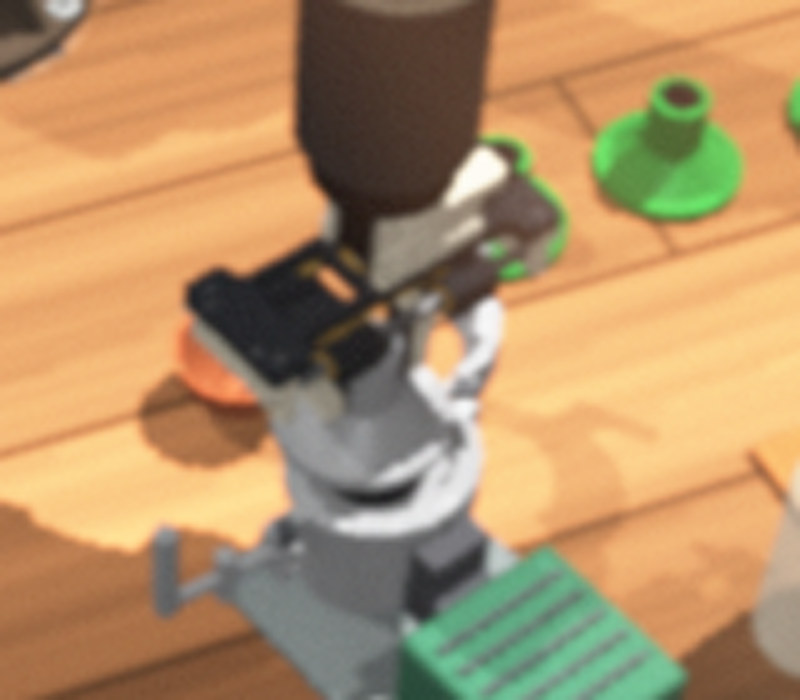

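Emit:
apply_moves(
  commands=[
    {"dx":0,"dy":0,"dz":-6,"spin":0,"hand":1},
    {"dx":0,"dy":0,"dz":-6,"spin":0,"hand":1},
    {"dx":0,"dy":0,"dz":-5,"spin":0,"hand":1},
    {"dx":0,"dy":0,"dz":-4,"spin":0,"hand":1},
    {"dx":0,"dy":0,"dz":-2,"spin":0,"hand":1},
  ],
)

```text
t: 7.38
eef_pos: [0.579, 0.0724, 0.3144]
ee_rot: [0.171, 1.571, -2.699]
force: [-1.1, 0.7, -4.6]
width: 0.0397
```

Emit:
apply_moves(
  commands=[
    {"dx":0,"dy":0,"dz":-1,"spin":0,"hand":1},
    {"dx":0,"dy":0,"dz":-1,"spin":0,"hand":1},
    {"dx":0,"dy":0,"dz":-1,"spin":0,"hand":1},
    {"dx":0,"dy":0,"dz":0,"spin":0,"hand":1},
    {"dx":0,"dy":0,"dz":0,"spin":0,"hand":1},
  ],
)

```text
t: 8.0
eef_pos: [0.579, 0.0723, 0.3117]
ee_rot: [2.922, 1.571, 0.051]
force: [-0.5, 0.5, -5.3]
width: 0.0396
```

Emit:
apply_moves(
  commands=[
    {"dx":0,"dy":0,"dz":-1,"spin":0,"hand":1},
    {"dx":0,"dy":0,"dz":0,"spin":0,"hand":1},
    {"dx":0,"dy":0,"dz":-1,"spin":0,"hand":1},
    {"dx":0,"dy":0,"dz":0,"spin":0,"hand":1},
    {"dx":0,"dy":0,"dz":0,"spin":0,"hand":1},
  ],
)

```text
t: 8.62
eef_pos: [0.579, 0.0724, 0.3097]
ee_rot: [1.044, 1.571, -1.826]
force: [0.5, 0.4, -6.4]
width: 0.0396
```

Emit:
apply_moves(
  commands=[
    {"dx":0,"dy":0,"dz":-1,"spin":0,"hand":1},
    {"dx":0,"dy":0,"dz":0,"spin":0,"hand":1},
    {"dx":0,"dy":0,"dz":0,"spin":0,"hand":1},
    {"dx":0,"dy":0,"dz":0,"spin":0,"hand":1},
    {"dx":0,"dy":0,"dz":0,"spin":0,"hand":1},
  ],
)

```text
t: 9.25
eef_pos: [0.579, 0.0724, 0.3089]
ee_rot: [-3.136, 1.57, 0.277]
force: [-2.5, 0.1, -0.8]
width: 0.0394
```

Emit:
apply_moves(
  commands=[
    {"dx":2,"dy":0.6,"dz":0,"spin":0,"hand":1},
    {"dx":3,"dy":0.8,"dz":0,"spin":0,"hand":1},
    {"dx":3,"dy":0.8,"dz":0,"spin":0,"hand":1},
    {"dx":2,"dy":0.6,"dz":0,"spin":0,"hand":1},
    {"dx":1,"dy":0.2,"dz":0,"spin":0,"hand":1},
  ],
)

```text
t: 9.88
eef_pos: [0.5901, 0.0753, 0.3089]
ee_rot: [0.834, 1.571, -2.037]
force: [-5.8, -1.1, 5.2]
width: 0.0397
```

```bash
python3 - <<'E'
from h import *
s=status.get_state();im=viewer.grab_frame('wrist');cv2.imwrite('pics/w6.png',im[:,:,::-1]);print(s['eef_pos'],s['t'],s['width'],s['force'])
cv2.imwrite('pics/sc6.png',viewer.grab_frame('scene')[:,:,::-1])
crop('pics/sc6.png','pics/c6.png',280,150,440,290,5)
E
```

```text
[0.59009302 0.07529931 0.30889049] 9.875 0.039654781248043225 [-5.79355753 -1.09505658  5.16885729]
```

View pics/w6.png

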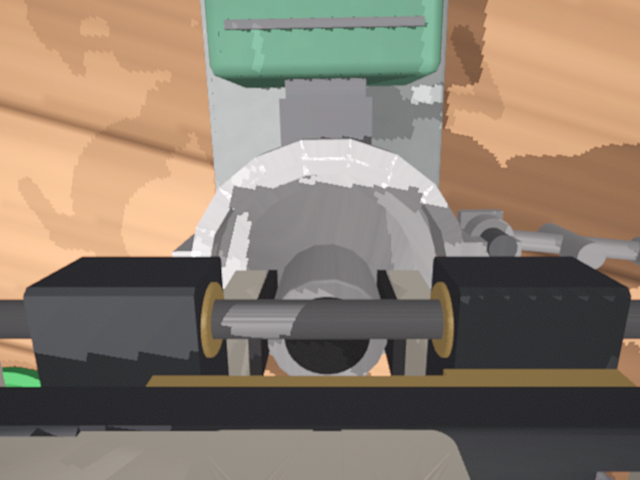

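View pics/c6.png

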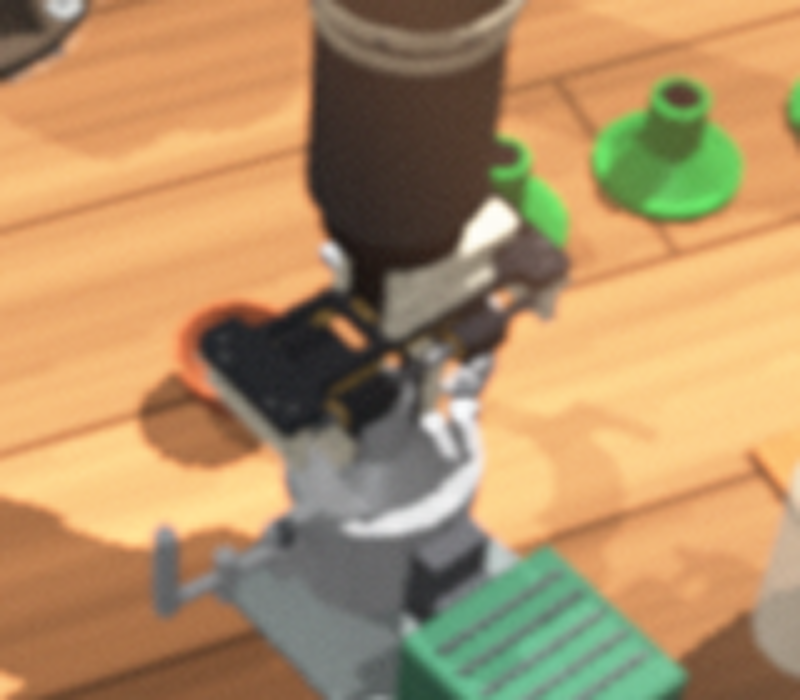

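Emit:
apply_moves(
  commands=[
    {"dx":0,"dy":0,"dz":0,"spin":0,"hand":0.5},
    {"dx":0,"dy":0,"dz":0,"spin":0,"hand":0.2},
    {"dx":0,"dy":0,"dz":0,"spin":0,"hand":0.1},
    {"dx":0,"dy":0,"dz":0,"spin":0,"hand":0.1},
    {"dx":0,"dy":0,"dz":0,"spin":0,"hand":0.1},
  ],
)

```text
t: 10.6
eef_pos: [0.59, 0.0754, 0.3087]
ee_rot: [-2.95, 1.571, 0.463]
force: [0.2, -0.0, -0.2]
width: 0.0763
```

Emit:
apply_moves(
  commands=[
    {"dx":0,"dy":0,"dz":10,"spin":0,"hand":0.1},
    {"dx":0,"dy":0,"dz":30,"spin":0,"hand":0.1},
    {"dx":0,"dy":0,"dz":40,"spin":0,"hand":0.1},
    {"dx":0,"dy":0,"dz":10,"spin":0,"hand":0.1},
    {"dx":0,"dy":0,"dz":0,"spin":0,"hand":0.1},
  ],
)

```text
t: 11.22
eef_pos: [0.5899, 0.0754, 0.3997]
ee_rot: [-2.905, 1.569, 0.508]
force: [-0.5, -0.2, -0.4]
width: 0.0792
```

```bash
python3 - <<'E'
from h import *
s=status.get_state();im=viewer.grab_frame('wrist');cv2.imwrite('pics/w7.png',im[:,:,::-1]);print(s['eef_pos'],s['t'],s['width'],s['force'],s['q'],R.from_euler('xyz',s['ee_rot']).as_matrix().round(3))
cv2.imwrite('pics/t7.png',viewer.grab_frame('top')[:,:,::-1])
crop('pics/t7.png','pics/c7.png',200,150,360,290,5)
E
```

```text
[0.58994029 0.07536999 0.3996709 ] 11.225 0.07917908549437722 [-0.48277707 -0.16744601 -0.37808592] [ 4.55398669e-01  2.30469755e-01 -1.79686229e-01 -1.14311934e-04
 -1.15863892e+00  1.38643344e+00] [[ 0.002  0.268 -0.964]
 [ 0.001 -0.964 -0.268]
 [-1.    -0.    -0.002]]
```

View pics/w7.png

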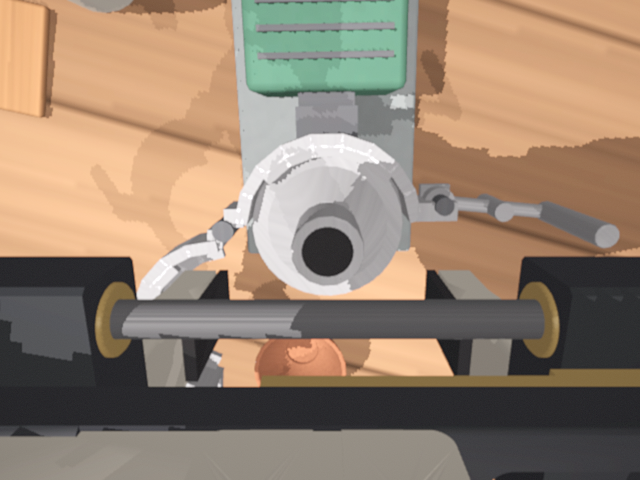

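View pics/c7.png

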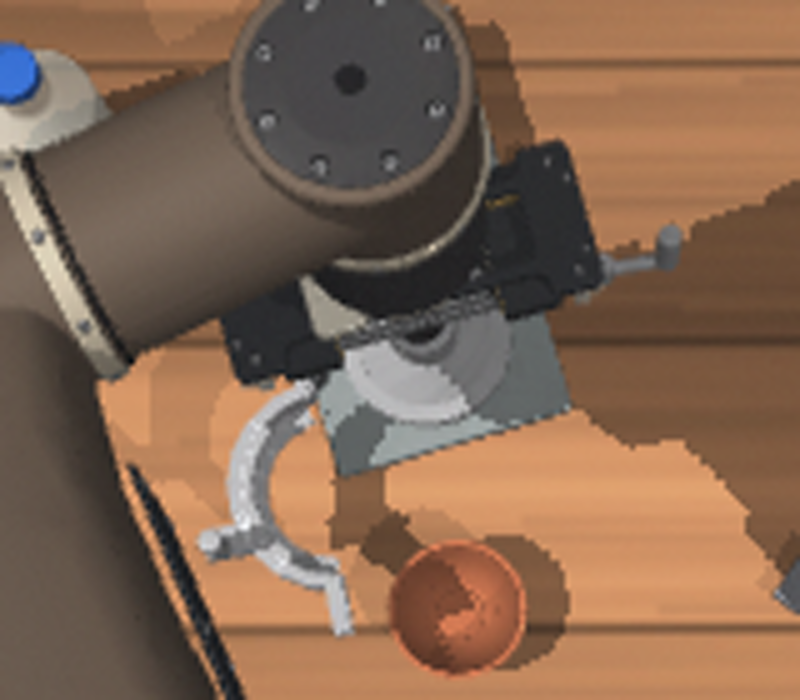

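Emit:
apply_moves(
  commands=[
    {"dx":-15,"dy":14,"dz":0,"spin":-8,"hand":0.1},
    {"dx":-30,"dy":28,"dz":0,"spin":-8,"hand":0.1},
    {"dx":-35,"dy":34,"dz":0,"spin":-8,"hand":0.1},
    {"dx":-28,"dy":26,"dz":0,"spin":-8,"hand":0.1},
    {"dx":-15,"dy":15,"dz":0,"spin":-8,"hand":0.1},
  ],
)

```text
t: 11.95
eef_pos: [0.4655, 0.1932, 0.3975]
ee_rot: [1.032, 1.569, -2.54]
force: [0.8, 0.2, -0.1]
width: 0.0787
```

Emit:
apply_moves(
  commands=[
    {"dx":0,"dy":0,"dz":0,"spin":0,"hand":0.1},
    {"dx":0,"dy":0,"dz":-10,"spin":0,"hand":0.1},
    {"dx":0,"dy":0,"dz":-10,"spin":0,"hand":0.1},
    {"dx":0,"dy":0,"dz":-5,"spin":0,"hand":0.1},
    {"dx":0,"dy":0,"dz":0,"spin":0,"hand":0.1},
  ],
)

```text
t: 12.58
eef_pos: [0.4672, 0.192, 0.3729]
ee_rot: [1.201, 1.569, -2.368]
force: [0.7, 0.0, 1.2]
width: 0.0787
```

```bash
python3 - <<'E'
from h import *
s=status.get_state();im=viewer.grab_frame('wrist');cv2.imwrite('pics/w8.png',im[:,:,::-1]);print(s['eef_pos'],s['t'],s['width'],s['force'],s['q'],R.from_euler('xyz',s['ee_rot']).as_matrix().round(3))
print(proj('wrist',[.467,.192,.165],s),proj('wrist',[.467,.192,.12],s))
cv2.imwrite('pics/sc8.png',viewer.grab_frame('scene')[:,:,::-1])
crop('pics/sc8.png','pics/c8.png',290,130,450,270,5)
E
```

```text
[0.46715006 0.1920043  0.37288086] 12.575 0.07869532532034101 [0.68458117 0.00851626 1.21028041] [ 7.79485483e-01  1.03014528e-01 -4.02217773e-01 -1.03283434e-05
 -1.06709986e+00  3.63841534e-01] [[-0.001 -0.415 -0.91 ]
 [-0.001 -0.91   0.415]
 [-1.     0.001  0.001]]
[329.63038634 266.55952951] [329.0657201  240.31451717]
```

View pics/w8.png

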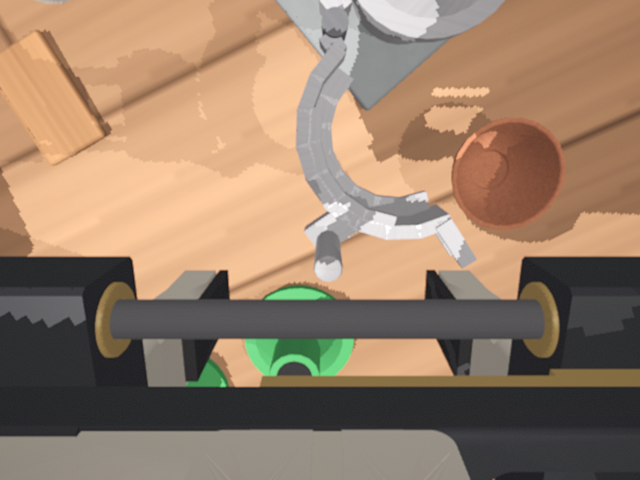

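View pics/c8.png

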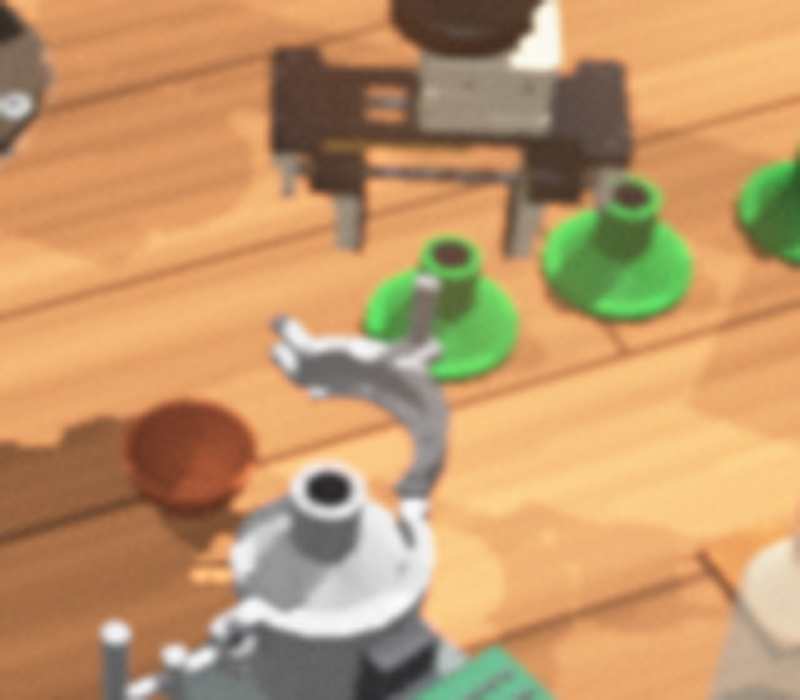

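Emit:
apply_moves(
  commands=[
    {"dx":0,"dy":0,"dz":-15,"spin":0,"hand":0.1},
    {"dx":0,"dy":0,"dz":-20,"spin":0,"hand":0.1},
    {"dx":0,"dy":0,"dz":-18,"spin":0,"hand":0.3},
    {"dx":0,"dy":0,"dz":-10,"spin":0,"hand":0.5},
    {"dx":0,"dy":0,"dz":-4,"spin":0,"hand":0.7},
  ],
)

```text
t: 13.3
eef_pos: [0.4669, 0.1923, 0.306]
ee_rot: [1.229, 1.57, -2.34]
force: [-0.1, 0.8, -0.8]
width: 0.0545
```

Emit:
apply_moves(
  commands=[
    {"dx":0,"dy":0,"dz":0,"spin":0,"hand":0.7},
    {"dx":0,"dy":0,"dz":0,"spin":0,"hand":0.7},
    {"dx":0,"dy":0,"dz":0,"spin":0,"hand":0.7},
    {"dx":0,"dy":0,"dz":0,"spin":0,"hand":0.7},
    {"dx":0,"dy":0,"dz":0,"spin":0,"hand":0.7},
  ],
)

```text
t: 13.92
eef_pos: [0.467, 0.1924, 0.3068]
ee_rot: [-1.822, 1.571, 0.892]
force: [0.5, -0.3, -0.1]
width: 0.0261
```

```bash
python3 - <<'E'
from h import *
s=status.get_state();print(s['eef_pos'],s['t'],s['width'],s['force'])
H=np.array([.572,.1412]);lead=.006
p=None
for d in range(0,96,5):
    f=np.radians(154.4+d);t=np.array([-np.sin(f),np.cos(f)])
    q=H+.117*np.array([np.cos(f),np.sin(f)])+lead*t
    print(d,q.round(4),None if p is None else ((q-p)*1000).round(1));p=q
E
```

```text
[0.4669778  0.19235885 0.30679746] 13.925 0.02605012746218849 [ 0.45874504 -0.25457149 -0.12100469]
0 [0.4639 0.1863] None
5 [0.4604 0.1767] [-3.5 -9.6]
10 [0.4577 0.1669] [-2.7 -9.9]
15 [0.4559 0.1568] [ -1.8 -10.1]
20 [0.455  0.1466] [ -0.9 -10.2]
25 [0.4549 0.1364] [ -0.  -10.2]
30 [0.4558 0.1262] [  0.9 -10.2]
35 [0.4576 0.1162] [  1.7 -10.1]
40 [0.4602 0.1063] [ 2.6 -9.9]
45 [0.4636 0.0967] [ 3.5 -9.6]
50 [0.4679 0.0874] [ 4.3 -9.3]
55 [0.473  0.0785] [ 5.1 -8.9]
60 [0.4789 0.0701] [ 5.8 -8.4]
65 [0.4854 0.0623] [ 6.5 -7.8]
70 [0.4926 0.0551] [ 7.2 -7.2]
75 [0.5004 0.0485] [ 7.8 -6.6]
80 [0.5088 0.0426] [ 8.4 -5.9]
85 [0.5176 0.0374] [ 8.8 -5.1]
90 [0.5269 0.0331] [ 9.3 -4.3]
95 [0.5365 0.0296] [ 9.6 -3.5]
```

Emit:
apply_moves(
  commands=[
    {"dx":-3,"dy":-6,"dz":0,"spin":0,"hand":0.7},
    {"dx":-3.5,"dy":-9.6,"dz":0,"spin":5,"hand":0.7},
    {"dx":-2.7,"dy":-9.9,"dz":0,"spin":5,"hand":0.7},
    {"dx":-1.8,"dy":-10.1,"dz":0,"spin":5,"hand":0.7},
    {"dx":-0.9,"dy":-10.2,"dz":0,"spin":5,"hand":0.7},
  ],
)

```text
t: 14.55
eef_pos: [0.4547, 0.1462, 0.3067]
ee_rot: [-1.716, 1.57, 1.351]
force: [0.2, 2.0, 0.3]
width: 0.0259
```

Emit:
apply_moves(
  commands=[
    {"dx":0,"dy":-10.2,"dz":0,"spin":5,"hand":0.7},
    {"dx":0.9,"dy":-10.2,"dz":0,"spin":5,"hand":0.7},
    {"dx":1.7,"dy":-10.1,"dz":0,"spin":5,"hand":0.7},
    {"dx":2.6,"dy":-9.9,"dz":0,"spin":5,"hand":0.7},
    {"dx":3.5,"dy":-9.6,"dz":0,"spin":5,"hand":0.7},
  ],
)

```text
t: 15.18
eef_pos: [0.4635, 0.0961, 0.3067]
ee_rot: [-1.627, 1.57, 1.876]
force: [-0.8, 2.2, 0.8]
width: 0.0266
```

```bash
python3 - <<'E'
from h import *
s=status.get_state();im=viewer.grab_frame('wrist');cv2.imwrite('pics/w9.png',im[:,:,::-1]);print(s['eef_pos'],s['t'],s['width'],s['force'])
cv2.imwrite('pics/sc9.png',viewer.grab_frame('scene')[:,:,::-1])
crop('pics/sc9.png','pics/c9.png',290,130,450,270,5)
E
```

```text
[0.46347845 0.09605953 0.30668866] 15.175 0.02659720088405126 [-0.76069281  2.19641826  0.7945359 ]
```

View pics/c9.png

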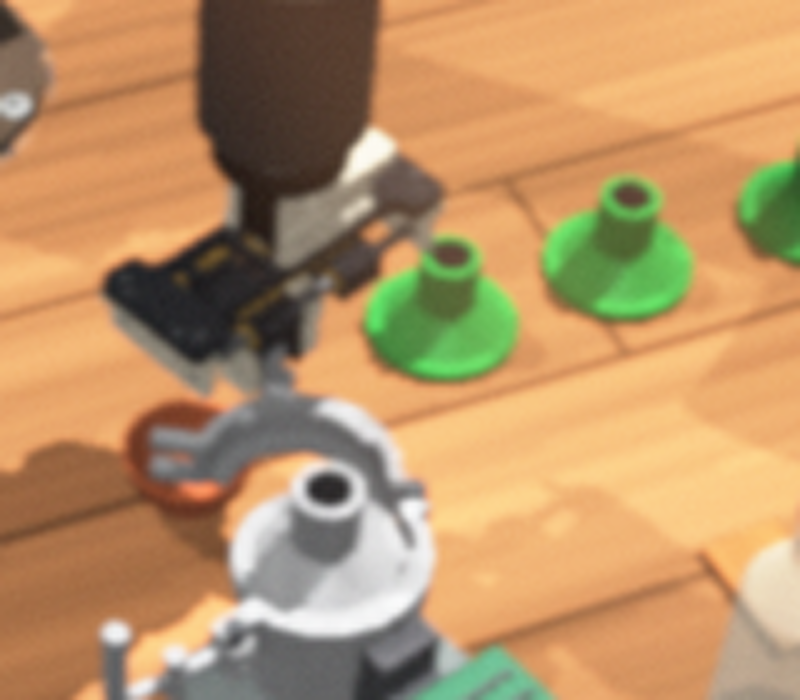

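Emit:
apply_moves(
  commands=[
    {"dx":4.3,"dy":-9.3,"dz":0,"spin":5,"hand":0.7},
    {"dx":5.1,"dy":-8.9,"dz":0,"spin":5,"hand":0.7},
    {"dx":5.8,"dy":-8.4,"dz":0,"spin":5,"hand":0.7},
    {"dx":6.5,"dy":-7.8,"dz":0,"spin":5,"hand":0.7},
    {"dx":7.2,"dy":-7.2,"dz":0,"spin":5,"hand":0.7},
  ],
)

```text
t: 15.9
eef_pos: [0.4925, 0.0549, 0.3067]
ee_rot: [-1.123, 1.57, 2.813]
force: [-1.1, 1.9, 1.2]
width: 0.0262
```

Emit:
apply_moves(
  commands=[
    {"dx":3.9,"dy":-3.3,"dz":0,"spin":2.5,"hand":0.7},
    {"dx":3.9,"dy":-3.3,"dz":0,"spin":2.5,"hand":0.7},
    {"dx":4.2,"dy":-3,"dz":0,"spin":2.5,"hand":0.7},
    {"dx":4.2,"dy":-3,"dz":0,"spin":2.5,"hand":0.7},
    {"dx":4.4,"dy":-2.6,"dz":0,"spin":2.5,"hand":0.7},
  ],
)

```text
t: 16.52
eef_pos: [0.513, 0.0398, 0.3066]
ee_rot: [-1.041, 1.57, 3.112]
force: [-1.5, 0.9, 0.3]
width: 0.0262
```

Emit:
apply_moves(
  commands=[
    {"dx":2.2,"dy":-1.3,"dz":0,"spin":1.2,"hand":0.7},
    {"dx":2.2,"dy":-1.2,"dz":0,"spin":1.2,"hand":0.7},
    {"dx":2.3,"dy":-1.1,"dz":0,"spin":1.2,"hand":0.7},
    {"dx":2.3,"dy":-1.1,"dz":0,"spin":1.2,"hand":0.7},
    {"dx":2.3,"dy":-1,"dz":0,"spin":1.2,"hand":0.7},
  ],
)

```text
t: 17.15
eef_pos: [0.5246, 0.034, 0.3066]
ee_rot: [-0.716, 1.57, -2.739]
force: [-1.7, -0.8, 1.0]
width: 0.0264
```

Emit:
apply_moves(
  commands=[
    {"dx":2.3,"dy":-1,"dz":0,"spin":1.2,"hand":0.7},
    {"dx":2.4,"dy":-1,"dz":0,"spin":1.2,"hand":0.7},
    {"dx":2.4,"dy":-0.9,"dz":0,"spin":1.2,"hand":0.7},
    {"dx":2.4,"dy":-0.9,"dz":0,"spin":0,"hand":0.7},
    {"dx":2,"dy":-0.8,"dz":0,"spin":0,"hand":0.7},
  ],
)

```text
t: 17.77
eef_pos: [0.5362, 0.0294, 0.3066]
ee_rot: [-0.749, 1.571, -2.711]
force: [-2.4, -0.5, -0.6]
width: 0.0263
```

```bash
python3 - <<'E'
from h import *
s=status.get_state();im=viewer.grab_frame('wrist');cv2.imwrite('pics/w10.png',im[:,:,::-1]);print(s['eef_pos'],s['t'],s['width'],s['force'],s['q'][5])
cv2.imwrite('pics/sc10.png',viewer.grab_frame('scene')[:,:,::-1])
crop('pics/sc10.png','pics/c10.png',290,170,450,310,5)
E
```

```text
[0.53622995 0.02940836 0.30663136] 17.775 0.02625102209119424 [-2.35055323 -0.46604764 -0.59699612] 2.330974500150938
```

View pics/c10.png

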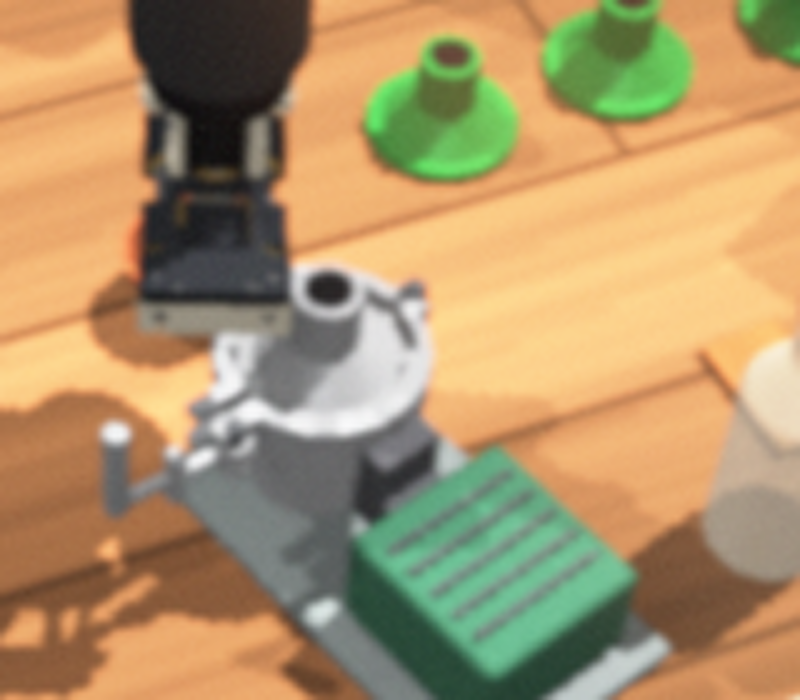

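View pics/w10.png

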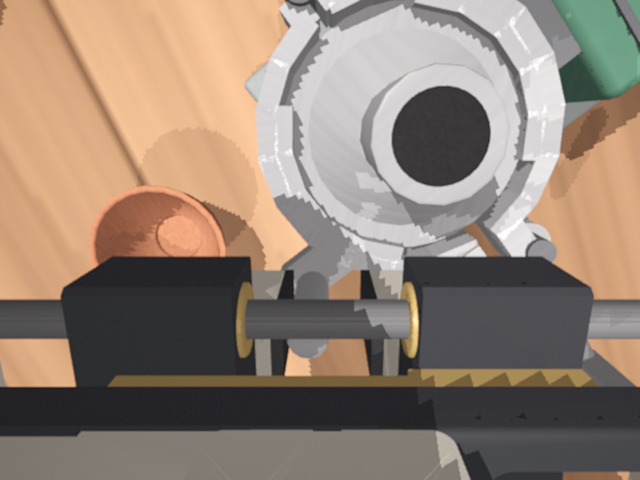

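Emit:
apply_moves(
  commands=[
    {"dx":1,"dy":-0.4,"dz":0,"spin":0,"hand":0.7},
    {"dx":1,"dy":-0.4,"dz":0,"spin":0,"hand":0.7},
    {"dx":1,"dy":-0.4,"dz":0,"spin":0,"hand":0.7},
    {"dx":1,"dy":-0.3,"dz":0,"spin":0,"hand":0.7},
    {"dx":0,"dy":0,"dz":0,"spin":0,"hand":0.7},
  ],
)

```text
t: 18.5
eef_pos: [0.538, 0.0288, 0.3065]
ee_rot: [-1.482, 1.566, 2.84]
force: [-15.6, 10.8, 10.6]
width: 0.0264
```

Emit:
apply_moves(
  commands=[
    {"dx":1,"dy":-0.4,"dz":0,"spin":0,"hand":0.7},
    {"dx":0,"dy":0,"dz":0,"spin":0,"hand":0.7},
    {"dx":0,"dy":0,"dz":0,"spin":0,"hand":0.7},
    {"dx":0,"dy":0,"dz":0,"spin":0,"hand":0.7},
    {"dx":0,"dy":0,"dz":0,"spin":0,"hand":0.7},
  ],
)

```text
t: 19.12
eef_pos: [0.5383, 0.0286, 0.3064]
ee_rot: [-1.478, 1.564, 2.843]
force: [-20.6, 13.4, 13.7]
width: 0.0265
```

Emit:
apply_moves(
  commands=[
    {"dx":-3,"dy":1,"dz":0,"spin":0,"hand":0.7},
    {"dx":-5,"dy":2,"dz":0,"spin":0,"hand":0.5},
    {"dx":0,"dy":0,"dz":10,"spin":0,"hand":0.5},
    {"dx":0,"dy":0,"dz":40,"spin":0,"hand":0.5},
    {"dx":-20,"dy":0,"dz":40,"spin":0,"hand":0.5},
  ],
)

```text
t: 19.75
eef_pos: [0.514, 0.0306, 0.3981]
ee_rot: [0.894, 1.57, -1.067]
force: [-0.2, -0.9, -0.3]
width: 0.0436
```

Emit:
apply_moves(
  commands=[
    {"dx":-25,"dy":0,"dz":0,"spin":-10,"hand":0.5},
    {"dx":-25,"dy":0,"dz":0,"spin":-10,"hand":0.5},
    {"dx":-5,"dy":0,"dz":0,"spin":-10,"hand":0.5},
    {"dx":0,"dy":0,"dz":0,"spin":-10,"hand":0.5},
    {"dx":0,"dy":0,"dz":0,"spin":-5,"hand":0.5},
  ],
)

```text
t: 20.38
eef_pos: [0.4583, 0.0305, 0.3978]
ee_rot: [2.997, 1.569, 0.246]
force: [0.2, 0.2, 0.4]
width: 0.0439
```

```bash
python3 - <<'E'
from h import *
import pickle
s=status.get_state();im=viewer.grab_frame('wrist');cv2.imwrite('pics/w11.png',im[:,:,::-1]);print(s['eef_pos'],s['t'],s['width'],s['force'],s['q'][5])
pickle.dump(s,open('s11.pkl','wb'))
cv2.imwrite('pics/sc11.png',viewer.grab_frame('scene')[:,:,::-1])
crop('pics/sc11.png','pics/c11.png',290,170,450,310,5)
cv2.imwrite('pics/t11.png',viewer.grab_frame('top')[:,:,::-1])
crop('pics/t11.png','pics/d11.png',210,150,370,290,5)
E
```

```text
[0.45828137 0.03046046 0.39775063] 20.375 0.043904698390539315 [0.21177188 0.16885142 0.35729604] 1.4640694685662705
```

View pics/w11.png

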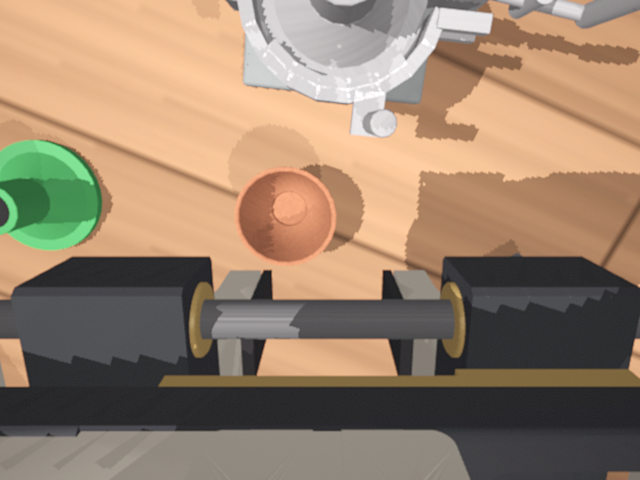

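View pics/d11.png

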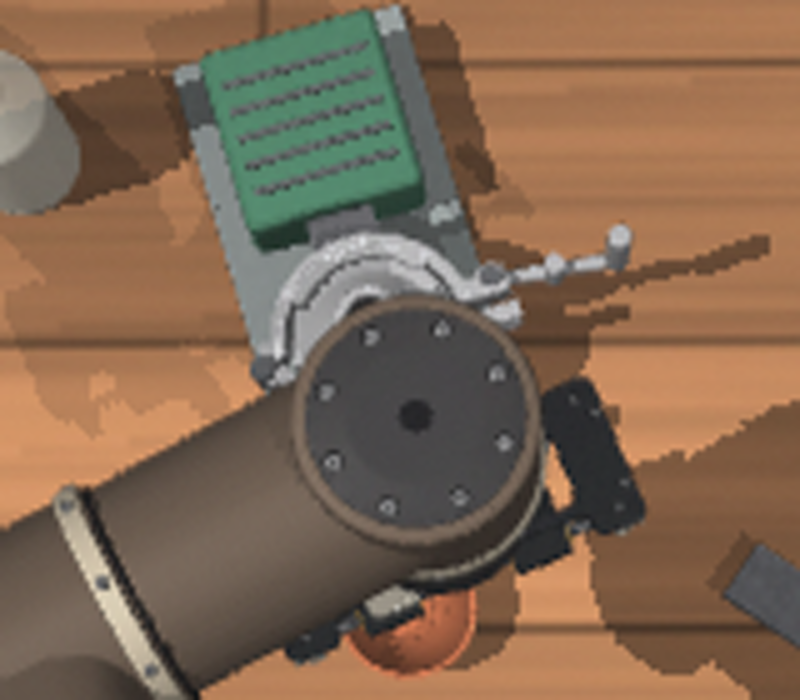

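View pics/c11.png

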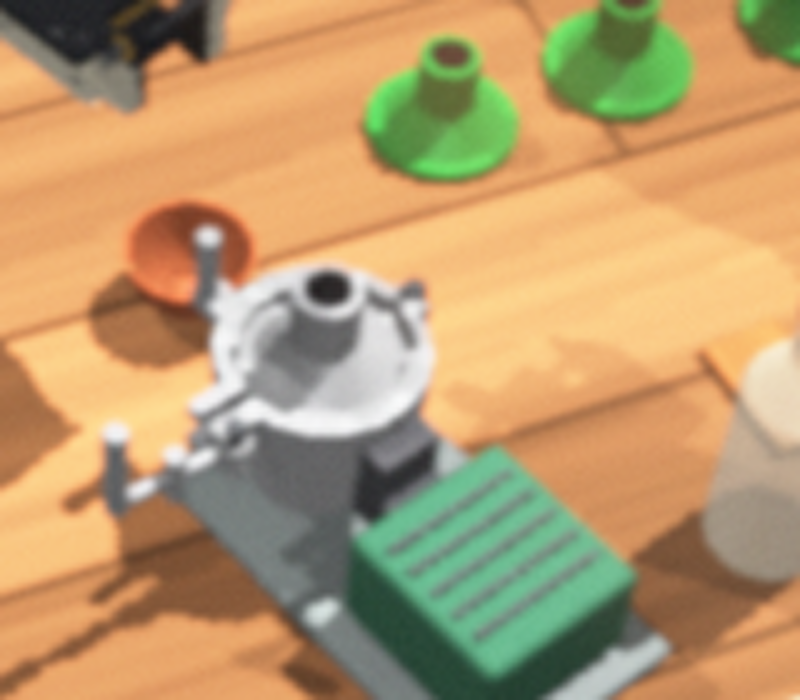

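```bash
python3 - <<'E'
from h import *
import pickle;s=pickle.load(open('s11.pkl','rb'))
a=plane('scene',331.2,216.8,.165);b=plane('wrist',382,122,.165,s);print(a,b)
H=np.array([.572,.1412]);C=np.array([.5905,.0757])
for p in (a,b):
  d=p[:2]-H;print(np.degrees(np.arctan2(d[1],d[0]))%360,np.linalg.norm(d))
def S(x,y):return ((x+.5)/5-.5+290,(y+.5)/5-.5+170)
print('mouth',plane('scene',*S(328,288),.166),'latchpost',plane('scene',*S(116,433),.165))
E
```

```text
[0.53022358 0.0299314  0.165     ] [0.5313661  0.03203556 0.165     ]
249.4210717135078 0.11885272826302691
249.58340049782288 0.11648171030486049
mouth [0.58901913 0.07552202 0.166     ] latchpost [ 0.63854116 -0.06559167  0.165     ]
```

Emit:
apply_moves(
  commands=[
    {"dx":20,"dy":-12,"dz":0,"spin":0,"hand":1},
    {"dx":45,"dy":-20,"dz":0,"spin":-3,"hand":1},
    {"dx":45,"dy":-20,"dz":0,"spin":-3,"hand":1},
    {"dx":45,"dy":-20,"dz":0,"spin":-3,"hand":1},
    {"dx":38,"dy":-16,"dz":0,"spin":-3,"hand":1},
  ],
)

```text
t: 21.15
eef_pos: [0.6529, -0.0585, 0.3965]
ee_rot: [1.349, 1.571, -1.607]
force: [-0.9, 0.4, -0.8]
width: 0.0018
```

Emit:
apply_moves(
  commands=[
    {"dx":10,"dy":-4,"dz":0,"spin":0,"hand":1},
    {"dx":0,"dy":0,"dz":-10,"spin":0,"hand":1},
    {"dx":0,"dy":0,"dz":-10,"spin":0,"hand":1},
    {"dx":0,"dy":0,"dz":0,"spin":0,"hand":1},
    {"dx":0,"dy":0,"dz":0,"spin":0,"hand":1},
  ],
)

```text
t: 21.78
eef_pos: [0.6607, -0.061, 0.3773]
ee_rot: [2.906, 1.57, -0.049]
force: [-0.5, 0.4, -0.7]
width: 0.0002
```

```bash
python3 - <<'E'
from h import *
import pickle
s=status.get_state();im=viewer.grab_frame('wrist');cv2.imwrite('pics/w12.png',im[:,:,::-1]);print(s['eef_pos'],s['t'],s['width'],s['force'],s['q'][5])
M=R.from_euler('xyz',s['ee_rot']).as_matrix();print(np.degrees(np.arctan2(M[1,1],M[0,1])))
cv2.imwrite('pics/sc12.png',viewer.grab_frame('scene')[:,:,::-1])
crop('pics/sc12.png','pics/c12.png',250,170,410,310,5)
L=np.array([.6241,.0083]);p=None
for d in range(0,86,5):
    t=np.radians(-80.1-d);q=L+.0753*np.array([np.cos(t),np.sin(t)])-.0165*np.array([np.sin(t),-np.cos(t)])
    print(d,q.round(4),None if p is None else ((q-p)*1000).round(1));p=q
E
```

```text
[ 0.66070422 -0.06103159  0.37725472] 21.775 0.00019769310473124834 [-0.46484386  0.42481893 -0.6688715 ] 1.556053698726526
-79.31304327939239
0 [ 0.6533 -0.063 ] None
5 [ 0.647  -0.0653] [-6.3 -2.3]
10 [ 0.6405 -0.067 ] [-6.5 -1.7]
15 [ 0.6338 -0.0682] [-6.6 -1.1]
20 [ 0.6271 -0.0687] [-6.7 -0.6]
25 [ 0.6204 -0.0687] [-6.7  0. ]
30 [ 0.6137 -0.0681] [-6.7  0.6]
35 [ 0.6071 -0.0669] [-6.6  1.2]
40 [ 0.6006 -0.0651] [-6.5  1.8]
45 [ 0.5943 -0.0628] [-6.3  2.3]
50 [ 0.5882 -0.0599] [-6.1  2.9]
55 [ 0.5824 -0.0565] [-5.8  3.4]
60 [ 0.5769 -0.0527] [-5.5  3.9]
65 [ 0.5718 -0.0483] [-5.1  4.3]
70 [ 0.567  -0.0435] [-4.7  4.8]
75 [ 0.5627 -0.0384] [-4.3  5.2]
80 [ 0.5589 -0.0328] [-3.8  5.5]
85 [ 0.5556 -0.027 ] [-3.3  5.8]
```

View pics/w12.png

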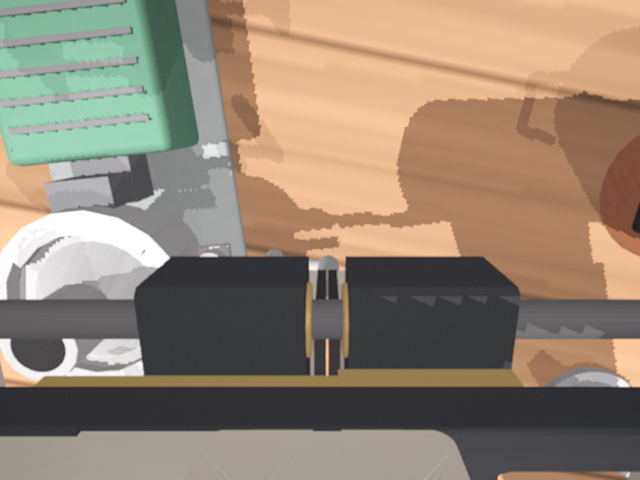

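View pics/c12.png

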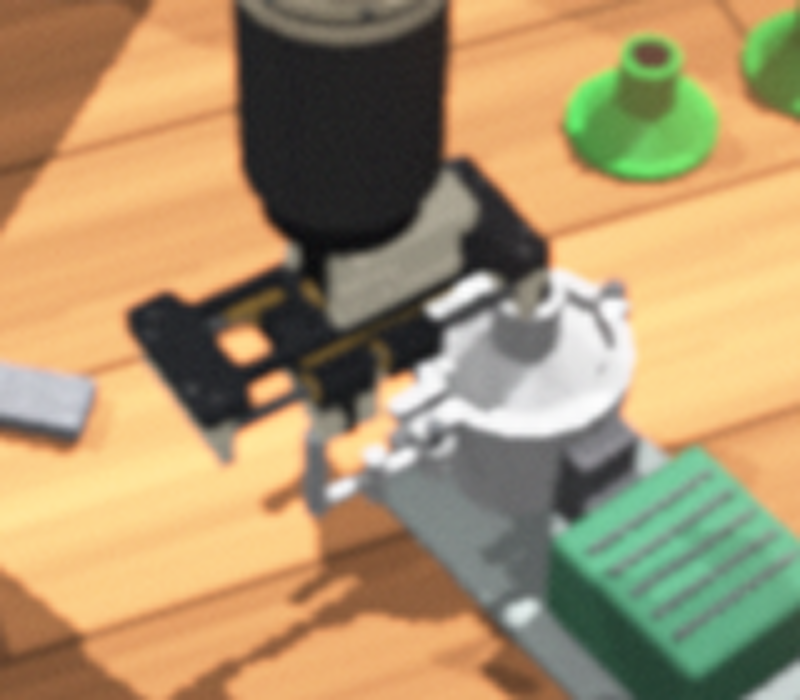

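```bash
python3 - <<'E'
from h import *
s=status.get_state()
print(proj('wrist',[.637,-.066,.165],s),proj('wrist',[.637,-.066,.1],s),proj('wrist',[.624,.008,.117],s))
crop('pics/w12.png','pics/d12.png',240,230,400,350,5)
E
```

```text
[329.81891504 311.67040488] [329.14865636 267.75287775] [206.64414777 275.76859667]
```

View pics/d12.png

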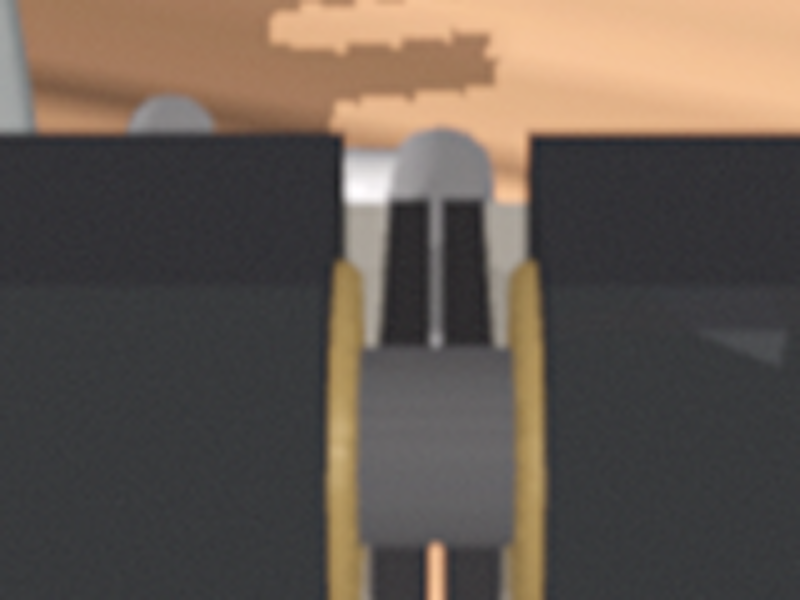

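Emit:
apply_moves(
  commands=[
    {"dx":1,"dy":0,"dz":-15,"spin":0,"hand":1},
    {"dx":0,"dy":0,"dz":-20,"spin":0,"hand":1},
    {"dx":0,"dy":0,"dz":-20,"spin":0,"hand":1},
    {"dx":0,"dy":0,"dz":-12,"spin":0,"hand":1},
    {"dx":0,"dy":0,"dz":-4,"spin":0,"hand":1},
  ],
)

```text
t: 22.5
eef_pos: [0.6619, -0.0615, 0.3045]
ee_rot: [-0.006, 1.569, -2.962]
force: [-0.2, 0.5, 0.3]
width: 0.0003
```

Emit:
apply_moves(
  commands=[
    {"dx":-4,"dy":-1,"dz":0,"spin":0,"hand":1},
    {"dx":-4,"dy":-1,"dz":0,"spin":0,"hand":1},
    {"dx":-6.3,"dy":-2.3,"dz":0,"spin":-5,"hand":1},
    {"dx":-6.5,"dy":-1.7,"dz":0,"spin":-5,"hand":1},
    {"dx":-6.6,"dy":-1.1,"dz":0,"spin":-5,"hand":1},
  ],
)

```text
t: 23.12
eef_pos: [0.6347, -0.0686, 0.3066]
ee_rot: [-2.948, 1.568, 0.114]
force: [1.3, 0.1, -1.2]
width: 0.0004
```

```bash
python3 - <<'E'
from h import *
s=status.get_state();print(s['eef_pos'],s['t'],s['width'],s['force'],s['q'][5])
cv2.imwrite('pics/sc13.png',viewer.grab_frame('scene')[:,:,::-1])
crop('pics/sc13.png','pics/c13.png',250,170,410,310,5)
E
```

```text
[ 0.6346944  -0.06858448  0.3066442 ] 23.125 0.0004384397948210166 [ 1.31567077  0.07318123 -1.2028887 ] 1.2940403208835494
```

View pics/c13.png

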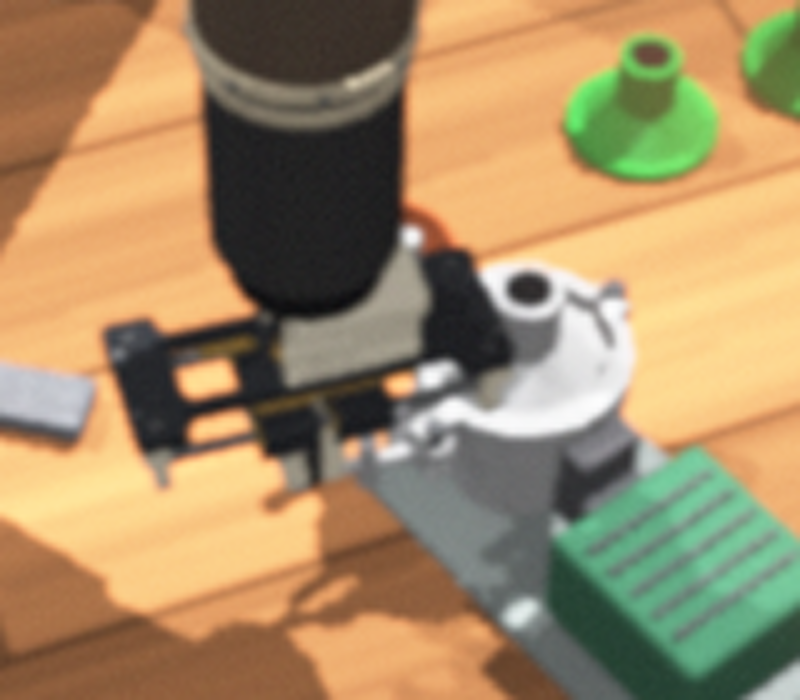

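Emit:
apply_moves(
  commands=[
    {"dx":-6.7,"dy":-0.6,"dz":0,"spin":-5,"hand":1},
    {"dx":-6.7,"dy":0,"dz":0,"spin":-5,"hand":1},
    {"dx":-6.7,"dy":0.6,"dz":0,"spin":-5,"hand":1},
    {"dx":-6.6,"dy":1.2,"dz":0,"spin":-5,"hand":1},
    {"dx":-6.5,"dy":1.8,"dz":0,"spin":-5,"hand":1},
  ],
)

```text
t: 23.8
eef_pos: [0.6015, -0.0657, 0.3066]
ee_rot: [-2.683, 1.569, -0.055]
force: [2.0, -0.8, -0.3]
width: 0.0007
```

Emit:
apply_moves(
  commands=[
    {"dx":-6.3,"dy":2.3,"dz":0,"spin":-5,"hand":1},
    {"dx":-6.1,"dy":2.9,"dz":0,"spin":-5,"hand":1},
    {"dx":-5.8,"dy":3.4,"dz":0,"spin":-5,"hand":1},
    {"dx":-5.5,"dy":3.9,"dz":0,"spin":-5,"hand":1},
    {"dx":-5.1,"dy":4.3,"dz":0,"spin":-5,"hand":1},
  ],
)

```text
t: 24.42
eef_pos: [0.5726, -0.0489, 0.3066]
ee_rot: [-2.34, 1.569, -0.149]
force: [0.4, -1.9, -0.0]
width: 0.0005
```

Emit:
apply_moves(
  commands=[
    {"dx":-2.4,"dy":2.4,"dz":0,"spin":-2.5,"hand":1},
    {"dx":-2.3,"dy":2.4,"dz":0,"spin":-2.5,"hand":1},
    {"dx":-2.2,"dy":2.6,"dz":0,"spin":-2.5,"hand":1},
    {"dx":-2.1,"dy":2.6,"dz":0,"spin":-2.5,"hand":1},
    {"dx":-1.9,"dy":2.7,"dz":0,"spin":-2.5,"hand":1},
  ],
)

```text
t: 25.05
eef_pos: [0.5616, -0.0363, 0.3065]
ee_rot: [-2.242, 1.57, -0.267]
force: [-0.5, -1.2, 1.6]
width: 0.0002
```

```bash
python3 - <<'E'
from h import *
s=status.get_state();print(s['eef_pos'],s['t'],s['width'],s['force'],s['q'][5])
cv2.imwrite('pics/sc14.png',viewer.grab_frame('scene')[:,:,::-1])
crop('pics/sc14.png','pics/c14.png',250,170,410,310,5)
cv2.imwrite('pics/w14.png',viewer.grab_frame('wrist')[:,:,::-1])
E
```

```text
[ 0.56163258 -0.03626907  0.30648841] 25.05 0.00019996097161567044 [-0.46835351 -1.19762756  1.63191074] 0.1199827581316089
```

View pics/c14.png

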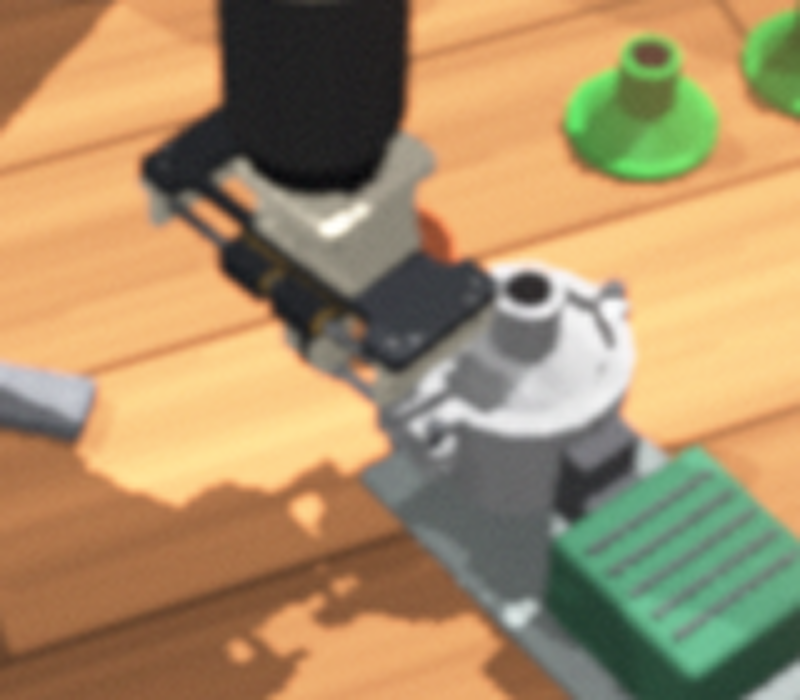

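View pics/w14.png

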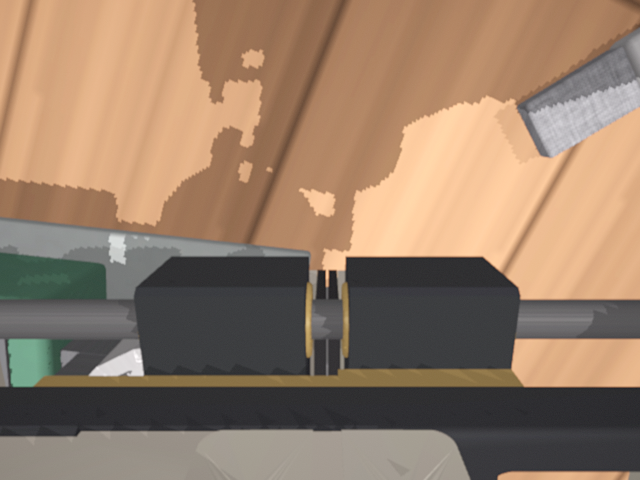

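Emit:
apply_moves(
  commands=[
    {"dx":-1.6,"dy":2.2,"dz":0,"spin":-2,"hand":1},
    {"dx":-1.5,"dy":2.2,"dz":0,"spin":-2,"hand":1},
    {"dx":-1.4,"dy":2.3,"dz":0,"spin":-2,"hand":1},
    {"dx":-0.7,"dy":1.2,"dz":0,"spin":-1,"hand":1},
    {"dx":0,"dy":0,"dz":0,"spin":0,"hand":1},
  ],
)

```text
t: 25.78
eef_pos: [0.5571, -0.029, 0.3064]
ee_rot: [-2.58, 1.569, -0.725]
force: [3.3, -6.4, -0.1]
width: 0.0003
```

Emit:
apply_moves(
  commands=[
    {"dx":-0.3,"dy":1,"dz":0,"spin":0,"hand":1},
    {"dx":-0.3,"dy":1,"dz":0,"spin":0,"hand":1},
    {"dx":0,"dy":0,"dz":0,"spin":0,"hand":1},
    {"dx":0,"dy":0,"dz":0,"spin":0,"hand":1},
    {"dx":0,"dy":0,"dz":0,"spin":0,"hand":1},
  ],
)

```text
t: 26.4
eef_pos: [0.557, -0.0283, 0.3064]
ee_rot: [-2.91, 1.567, -1.056]
force: [6.8, -16.5, -4.5]
width: 0.0004
```

Emit:
apply_moves(
  commands=[
    {"dx":1,"dy":-4,"dz":0,"spin":0,"hand":1},
    {"dx":4,"dy":-14,"dz":0,"spin":0,"hand":1},
    {"dx":0,"dy":-20,"dz":10,"spin":0,"hand":1},
    {"dx":0,"dy":-10,"dz":40,"spin":0,"hand":1},
    {"dx":0,"dy":-10,"dz":50,"spin":0,"hand":1},
  ],
)

```text
t: 27.02
eef_pos: [0.5606, -0.0856, 0.4066]
ee_rot: [1.392, 1.569, -3.039]
force: [1.7, 0.2, 0.1]
width: 0.0004
```

Emit:
apply_moves(
  commands=[
    {"dx":-30,"dy":-40,"dz":0,"spin":10,"hand":1},
    {"dx":-30,"dy":-40,"dz":0,"spin":10,"hand":1},
    {"dx":-30,"dy":-20,"dz":0,"spin":10,"hand":1},
    {"dx":-10,"dy":0,"dz":0,"spin":10,"hand":1},
    {"dx":0,"dy":0,"dz":0,"spin":10,"hand":1},
  ],
)

```text
t: 27.65
eef_pos: [0.4596, -0.1854, 0.4068]
ee_rot: [-2.621, 1.569, 0.108]
force: [0.5, 0.0, -0.1]
width: 0.0003
```

```bash
python3 - <<'E'
from h import *
s=status.get_state();print(s['eef_pos'],s['t'],s['width'],s['force'],s['q'][5])
cv2.imwrite('pics/sc15.png',viewer.grab_frame('scene')[:,:,::-1])
crop('pics/sc15.png','pics/c15.png',290,170,450,310,5)
cv2.imwrite('pics/t15.png',viewer.grab_frame('top')[:,:,::-1])
crop('pics/t15.png','pics/d15.png',210,150,370,290,5)
E
```

```text
[ 0.45964535 -0.18542176  0.40682623] 27.65 0.0003218774965983076 [ 0.48927911  0.04172958 -0.12149434] 1.145153848271775
```

View pics/c15.png

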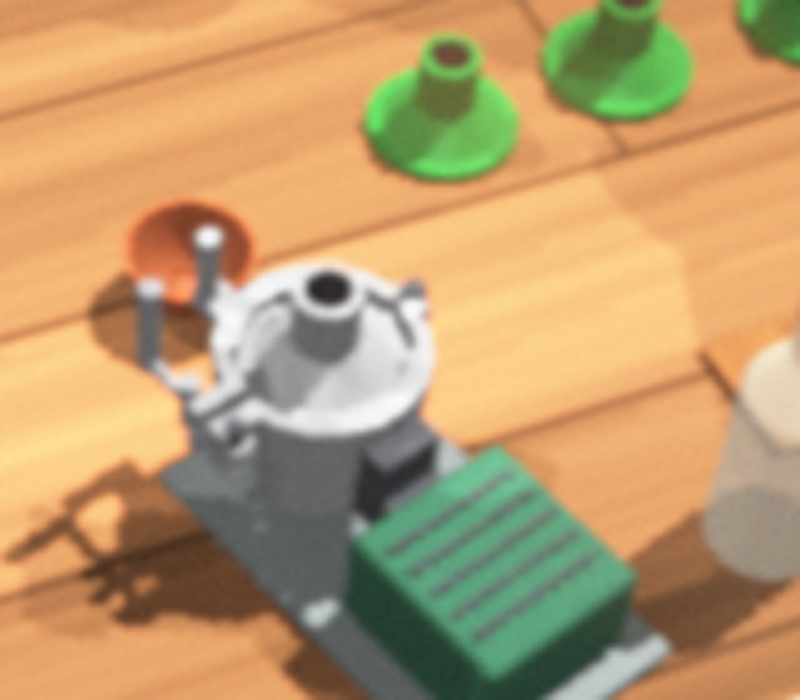

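View pics/d15.png

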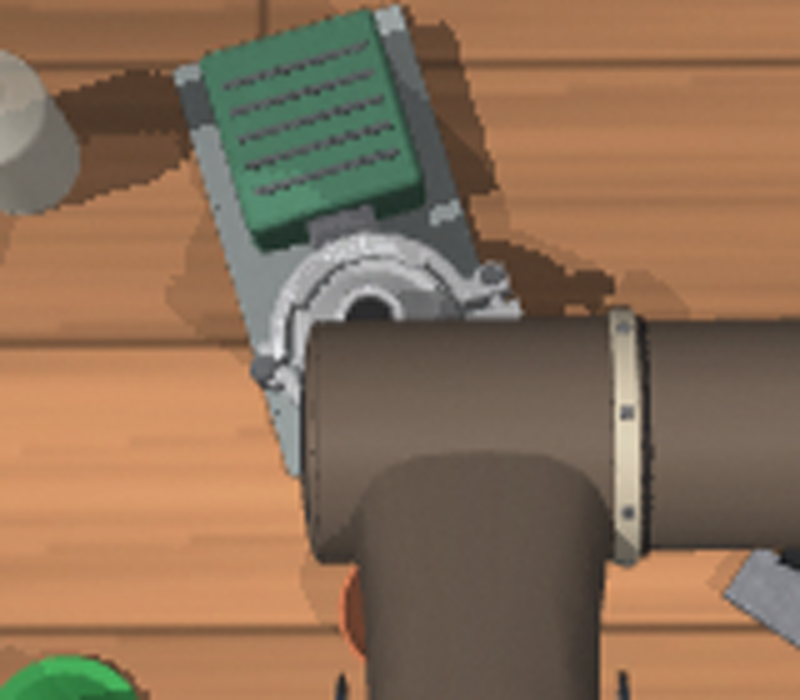

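Emit:
apply_moves(
  commands=[
    {"dx":-10,"dy":-50,"dz":0,"spin":0,"hand":1},
    {"dx":-10,"dy":-60,"dz":0,"spin":0,"hand":1},
    {"dx":-10,"dy":-60,"dz":0,"spin":0,"hand":1},
    {"dx":-10,"dy":-50,"dz":0,"spin":0,"hand":1},
    {"dx":0,"dy":0,"dz":0,"spin":0,"hand":1},
  ],
)

```text
t: 28.38
eef_pos: [0.4198, -0.4074, 0.4051]
ee_rot: [0.241, 1.57, 2.958]
force: [0.2, 0.7, -1.0]
width: 0.0005
```

```bash
python3 - <<'E'
from h import *
s=status.get_state();print(s['eef_pos'],s['t'],s['force'])
cv2.imwrite('pics/t16.png',viewer.grab_frame('top')[:,:,::-1])
crop('pics/t16.png','pics/d16.png',210,150,370,290,5)
def S(x,y):return ((x+.5)/5-.5+290,(y+.5)/5-.5+170)
H=np.array([.572,.1412]);L=np.array([.6241,.0083])
for n,p,o in (('jaw',S(208,236),H),('latch',S(150,288),L)):
  a=plane('scene',*p,.165)[:2];d=a-o;print(n,a,np.degrees(np.arctan2(d[1],d[0]))%360,np.linalg.norm(d))
E
```

```text
[ 0.41981891 -0.40743527  0.4051142 ] 28.375 [ 0.16124456  0.74399204 -1.01245883]
jaw [0.53022358 0.0299314 ] 249.4210717135078 0.11885272826302691
latch [ 0.55358477 -0.01334086] 197.0610551942906 0.07376126290154576
```

View pics/d16.png

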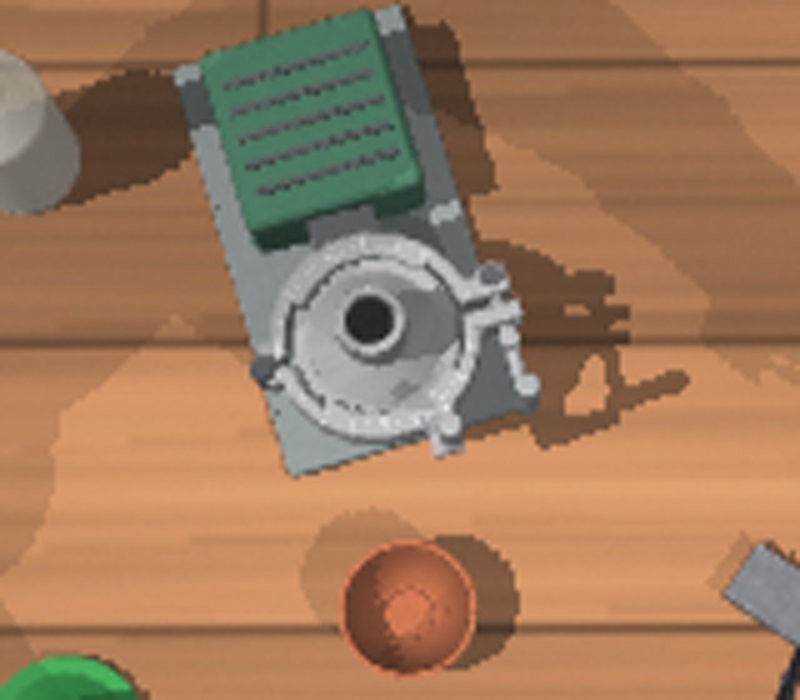

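View pics/t16.png

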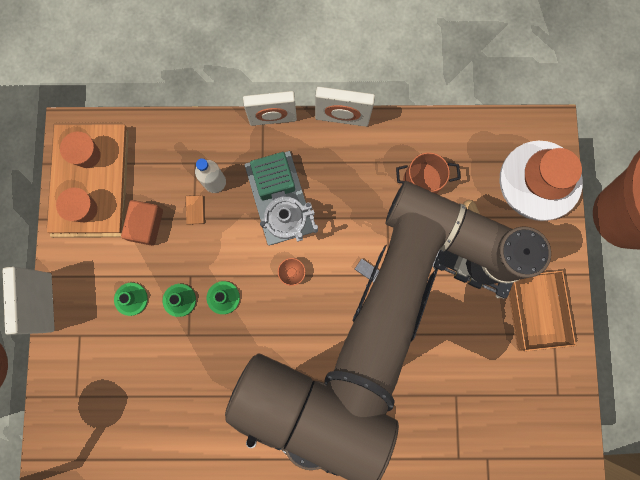

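```bash
python3 - <<'E'
from station import arm
print(arm.job_done())
E
```

```text
the job is handed in; nothing more can be done
None
```

The round steel die head is on the barrel with the clamp ring and the latch both shut, and I handed the job in at about 28.4 s. No verdict came back.

I set the head down about 12 mm to the open side, slid it under the fixed lip and let go. Then I swung the jaw and the latch bolt shut by their posts.

**Jaw:** it stopped hard, with about 25 N resisting the last push. Its post measures 0.4 to 0.6° from the shut angle (limit 2.9°).

**Latch:** it also stopped hard, with about 18 N resisting. Its post measures about 1.5° from the shut angle (limit 5.7°), which is within what the cameras can resolve.

**Head:** the scene camera, after the jaw shut, puts the nozzle mouth within about 1 mm of where it saw the barrel's axis. In the last top picture the head looks flat and centred in the closed ring.

**Surroundings:** the gripper is raised and clear, with about 1 N read at the wrist. The bowl, bottle, rib, clay block and pot look unmoved in the last top picture. The arm hides the other die head, the rolling pin and part of the brush there, so I did not re-check those, but I never reached down near them.

The cameras differed by up to 3 mm on where things stood, so I averaged them. No check failed.

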